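Clamp the sprung flap level and stand the work rest on it

ROBOT

A 6-joint arm with a two-finger parallel gripper is mounted at the origin on the work surface. World frame = base frame: x ahead of the robot, y to its left, z up, the work surface at z = 0. Lengths are in mm, angles in rad, forces in N, time in s.
With the tool pointing down it reaches from about 250 to 725 mm from the base axis. Payload 4 kg.
Tool frame: the origin (TCP) lies between the finger pads; the fingertips stand 17 mm ahead of it and the grasp point (between the pads) lies 2 mm behind it; z points along the fingers, y is the direction in which the jaws open and shut (so a half turn about z gives the same grasp; the last joint's range is limited). The gripper opens to 85 mm and grips with 20 to 120 N. Pads are 22 mm wide; open, the fingers measure 114 mm over their backs; the gripper's body (76 mm by 85 mm) begins 54 mm behind the grasp point. The pads swing forward as they close: fully open they stand 13 mm farther back than shut.
Start: joints at [1.198, 0.241, 0.005, 1.335, 0, 1.571], TCP at [182.11, 465.656, 208.806] pointing down, gripper open.
Joint ranges: [-2.72, 2.72], [-1.05, 1.87], [-1.09, 1.28], [-1.99, 2.15], [-1.42, 1.44], [-3.14, 3.14]. Speed limits (rad/s): [2.79, 2.79, 3.14, 3.14, 3.14, 3.14].

INTERFACE

Orientations are given as [roll, pitch, yaw] about the fixed x, y, z axes, in that order (R = Rz(yaw) Ry(pitch) Rx(roll)).
In Python, from cell import env gives the robot as it stands.
- The arm moves only by the tool servo_tool, never from a script. Its arguments are lists of equal length, an entry for each row: "linear": the shift along the world's x, y, z in mm, a list of three; "turn": the turn, a rotation vector about the world's x, y, z in rad, a list of three; "grip": the opening, from 0 (shut) to 1 (fully open). In form: {"linear": [[x, y, z], ...], "turn": [[rx, ry, rz], ...], "grip": [grip, ...]}. A call has 1 to 12 rows; each row shifts and turns the pose as measured when the row begins; what a row does not reach is not made up. A row lasts 1/10 s, in which the tool goes at most 50 mm and 8.59 degrees, less where a joint would pass 70% of its speed; a pose out of reach is approached as far as the arm can. A call is refused whole if a number of a shift passes 50 or a number of a turn 0.15, either way. A call with a gripper value outside its range is refused whole. The fingers move at their own pace and stop on an object; the grip force is fixed at half the most. Time passes only in rows, so rows that do not move let the fingers close. It gives the time, the measured TCP pose, the force and the opening at its end, in the units of the state.
- env.observe(): the state, without advancing time (a new reading comes with each control period).
- env.read_camera(name): name is "side" or "top"; returns a dict with "frame" (384x512x3 uint8, blue, green, red), "fx", "fy", "cx", "cy" (pixels), "T" (4x4, takes a point from camera to world coordinates). Camera axes: x right, y down, z forward; pixel columns grow to the right and rows downward; lengths in mm; the calibration is good to about 2 mm. A picture is of the moment at which its call begins. There is no depth.
- env.hand_in(): hands the job in, once; it reports no verdict.
The state is a dict: "clock": time; "qpos": joint angles; "joint_velocities": joint speeds; "tau": joint torques, N m; "ee_pos": TCP position; "tcp_rot": TCP orientation; "contact_force": force on the tool from outside, world axes, zero at the start; "moment": the same for the moment, N m; "opening": opening from 0.0 (shut) to 1.0 (fully open).
Only numpy, scipy, OpenCV 4.12 (cv2) and the standard library are available. Lean on these libraries where they do the work, as an engineer would, in place of code of your own. Each camera call takes 0.05 s, during which the arm holds its last target.

TASK

Get the sprung flap on the smith's bench ready for work: press it down with the clamp bar and slide the bar gently under both keeper arms, so that when you let go the bar holds the flap level. Then stand the tall work rest upright on the flap, behind the bar. Do not ram the bar, drop or topple the top-heavy rest, or disturb the other things on the bench.

Things in the scene. Friction and masses are not known exactly. Their poses are not given: they have to be found in the camera images.
- frame: Fixed grey steel frame of the flap, base plate 240 x 200 x 12 mm (its x, y, z). Origin: centre of the underside, on the bench; x points from the flap's free edge to its hinge, y along the hinge, z up. Positions in the frame below are in mm from this origin. Hinge cheeks stand at x = 80 to 114, |y| = 75 to 91, up to z = 80.
- hinge (a point): Point on the hinge line, at frame (90, 0, 64), axes as the frame's. The flap is a plain steel plate 180 mm long, 140 mm wide, 6 mm thick; when level it spans frame x = -90 to +90 (free edge at -90), |y| up to 70, its top at z = 70.
- keepers (a point): Two dark keeper arms beside the flap, |y| = 75 to 91: uprights whose -x face is the throat, each with a finger that overhangs 8 mm from the throat towards -x; finger underside at z = 85, top at 97. This point (frame -15, 0, 85) is only the middle of their setting: the throats are locked up to 28 mm nearer or farther in x each time, unreported: feel for them. They hold to about 250 N.
- flap (a joint): Flap angle (rad): 0 = level, positive = free edge raised. A spring holds it at a stop at 0.42; it can be pushed past level to a hard stop at -0.08 (about 12 mm down near the free edge). Holding it level 20 mm from the free edge takes about 12 N, half-way to the hinge 22 N; it snaps up when let go. With the bar seated it rests within about 0.02 of level.
- bar: Loose dark steel clamp bar, 0.55 kg: flat bar 24 x 200 x 15 mm (its x, y, z), with an upright grip fin in the middle 14 mm thick (x), 44 long (y), from z = 15 to 60. Origin: centre of the underside, z up; same either way round. On the level flap its top just meets the keeper fingers' underside: press it 3 to 5 mm lower, then slide it along frame +x under both fingers until it butts on the throats.
- rest: Loose, tall, top-heavy work rest, 0.6 kg, standing upright: foot 52 x 52 x 10 mm, post 18 mm thick, heavy head: block 24 mm thick (x), 64 long (y), z = 118 to 148, with a prong at each end (|y| 17 to 35) up to z = 171. Origin: centre of the foot's underside, z up. Grip the head across its 24 mm. Mass centre about 110 mm up; topples past 13 degrees. Any turn about the vertical will do on the flap.
- spoon: Bystander: spoon lying on the bench, 190 mm, origin about its middle.
- pot: Bystander: terracotta pot, 100 mm across, 90 mm high, origin at the centre of the underside.
- can: Bystander: bare metal can, 74 mm across, 110 mm high, origin at the centre of the underside.
- offcut: Bystander: pale wood offcut 50 x 130 x 30 mm, origin at the centre of the underside.
- wrench: Bystander: wrench lying on the bench, 200 mm, origin about its middle.
Mind the look-alikes: they are no part of the job. What is shaped like the bar but blue or pink is not meant.

How it is judged (in metres and radians):
On the way:
1. the bar, let go, lies under both keeper arms and holds the flap level (value of joint flap between -0.035 and 0.035 rad and x of bar in the frame of frame between -0.08 and 0.01 m and y of bar in the frame of frame between -0.018 and 0.018 m and z of bar in the frame of frame between 0.063 and 0.077 m and angle between the y axis of bar and the y axis of frame, either way round below 0.12 rad and angle between bar's own z axis and vertical below 0.12 rad and contact force between the fingers and bar below 0.3 N and contact force between the fingers and frame below 0.3 N), for 0.3 s.
At the end, for the whole second after the job is handed in: Flap level within 0.035 rad, bar flat on it (underside 63-77 mm up) under both keeper arms, within 18 mm of the middle line and 0.12 rad of the hinge line. Rest upright within 0.1 rad on the flap, foot centre at frame x 10 to 85 mm, |y| < 55 mm. Both released and still (value of joint flap between -0.035 and 0.035 rad and x of bar in the frame of frame between -0.08 and 0.01 m and y of bar in the frame of frame between -0.018 and 0.018 m and z of bar in the frame of frame between 0.063 and 0.077 m and angle between the y axis of bar and the y axis of frame, either way round below 0.12 rad and angle between bar's own z axis and vertical below 0.12 rad and angle between rest's own z axis and vertical below 0.1 rad and x of rest in the frame of frame between 0.01 and 0.085 m and y of rest in the frame of frame between -0.055 and 0.055 m and z of rest in the frame of frame between 0.062 and 0.078 m and linear speed of each of rest, bar below 0.02 m/s); the robot touches nothing.
It fails at once if the work rest topples (tilts more than 0.5 rad) (angle between rest's own z axis and vertical above 0.5 rad).
It fails at once if the work rest is dropped (moves faster than 0.45 m/s while not held) (linear speed of rest above 0.45 m/s and contact force between the fingers and rest below 0.2 N).
It fails at once if the bar is rammed against the flap, frame or keeper arms (over 80 N) (contact force between bar and frame above 80 N).
It fails at once if another thing on the bench is shifted by more than 40 mm (distance of any of spoon, pot, can, offcut, wrench from where it was at the start of the episode above 0.04 m).
It also fails if it takes over 69 s, if anything falls off the work surface, if the arm or the gripper's body presses on something with over 40 N, if the wrist force passes 120 N, or if a joint passes its speed limit or range.

## Working session

There is one attempt and no reset: what is moved stays moved. The work goes in short steps, Python scripts to look and compute and a tool call to move; the robot and the scene stay as the last step left them, time stands still between calls to the robot, and variables do not carry over. Pictures are saved under pics/ and viewed, and the job is handed in when it is done.

Besides the shell and the picture viewer there is one more tool, called after "Emit:" as a command line: name --argument value ..., lists and objects as JSON in quotes. servo_tool: Moves the arm, as the interface text tells. Its arguments: {"type":"object","properties":{"linear":{"type":"array"},"turn":{"type":"array"},"grip":{"type":"array"}},"required":["linear","turn","grip"]}

```bash
ls; mkdir -p pics
python3 - <<'E'
from cell import env
import cv2, numpy as np
s=env.observe(); print(s)
for n in ("side","top"):
    c=env.read_camera(n); cv2.imwrite(f"pics/{n}0.png",c["frame"])
    np.savez(f"cam_{n}.npz",**{k:c[k] for k in c})
    print(n,c["fx"],c["fy"],c["cx"],c["cy"],np.round(c["T"],3).tolist())
E
```

```text
pics
{'clock': 0.0, 'qpos': array([ 1.19799510e+00,  2.41397136e-01,  3.70689044e-03,  1.33519620e+00,
       -2.19096248e-05,  1.57079543e+00]), 'joint_velocities': array([-0.00129632,  0.00022142,  0.00047113, -0.00016315,  0.00013324,
        0.00121696]), 'tau': array([ 1.20916768e-03, -3.72313356e+01,  2.52410156e+01,  1.68952032e-02,
        1.80220686e-04, -9.54965174e-07]), 'ee_pos': array([181.8695373 , 465.01364469, 207.91430397]), 'tcp_rot': array([-3.13950253e+00,  2.19076989e-05,  2.76879237e+00]), 'contact_force': array([1.02196757, 0.2304847 , 0.29841233]), 'moment': array([-0.0220732 , -0.00916056,  0.01308424]), 'opening': 1.0022068594344395}
side 396.97561263327816 396.97561263327816 258.83894324844795 200.0569953273077 [[0.873, -0.26, 0.414, -93.078], [-0.488, -0.465, 0.738, -1173.662], [0.001, -0.846, -0.533, 817.407], [0.0, 0.0, 0.0, 1.0]]
top 353.60097754413835 353.60097754413835 257.9149905026271 187.71880680472617 [[-0.011, -0.98, 0.199, 228.827], [-1.0, 0.01, -0.006, -117.507], [0.004, -0.199, -0.98, 1442.932], [0.0, 0.0, 0.0, 1.0]]
```

View pics/side0.png

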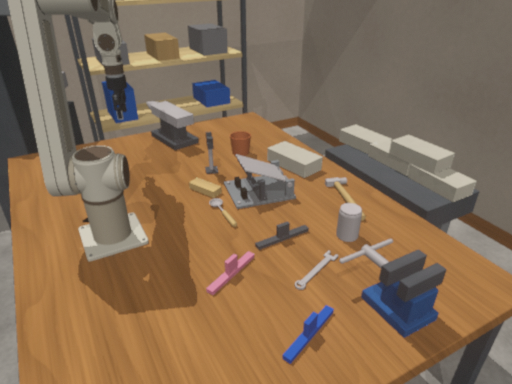

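View pics/top0.png

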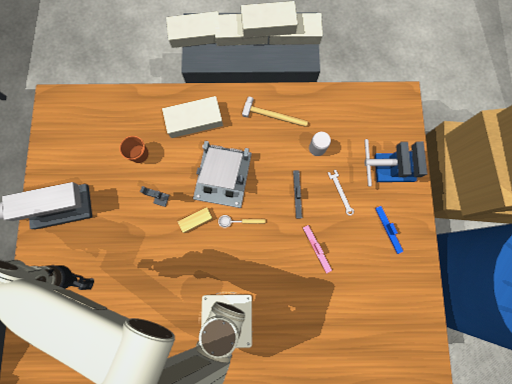

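The side view shows the dark bar near (283,236), the frame near (260,185) and the rest near (210,155). In the top view they are near (297,195), (223,172) and (155,197). I'll zoom in on these next.

```bash
cat > h.py <<'E'
import numpy as np
C={n:dict(np.load(f"cam_{n}.npz")) for n in("side","top")}
def ray(n,u,v):
    c=C[n];d=np.array([(u-c["cx"])/c["fx"],(v-c["cy"])/c["fy"],1.]);return c["T"][:3,3],c["T"][:3,:3]@d
def onz(n,u,v,z):
    o,d=ray(n,u,v);return o+d*(z-o[2])/d[2]
def proj(n,p):
    c=C[n];q=c["T"][:3,:3].T@(np.asarray(p,float)-c["T"][:3,3]);return np.array([c["fx"]*q[0]/q[2]+c["cx"],c["fy"]*q[1]/q[2]+c["cy"]])
def tri(a,b):
    (o1,d1),(o2,d2)=ray("side",*a),ray("top",*b)
    d1=d1/np.linalg.norm(d1);d2=d2/np.linalg.norm(d2)
    t=np.linalg.lstsq(np.stack([d1,-d2],1),o2-o1,rcond=None)[0]
    p,q=o1+t[0]*d1,o2+t[1]*d2
    return (p+q)/2,np.linalg.norm(p-q)
E
python3 - <<'E'
import cv2
t=cv2.imread("pics/top0.png");s=cv2.imread("pics/side0.png")
z=lambda im,x,y,w,h,k:cv2.resize(im[y:y+h,x:x+w],None,fx=k,fy=k,interpolation=cv2.INTER_CUBIC)
cv2.imwrite("pics/tz.png",z(t,130,135,190,95,4))
cv2.imwrite("pics/sz.png",z(s,190,125,130,130,4.6))
E
```

```text
(no output)
```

View pics/tz.png

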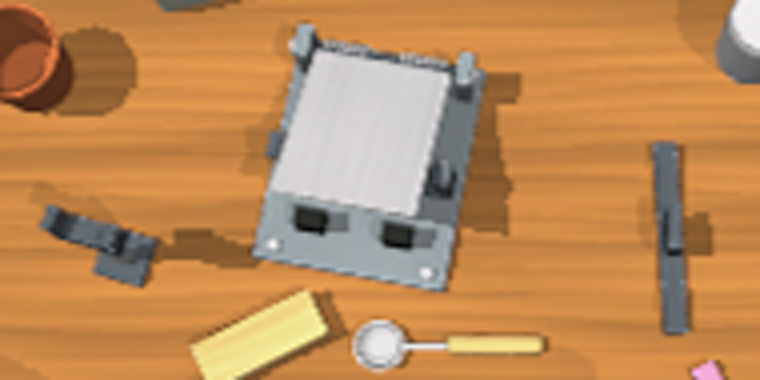

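View pics/sz.png

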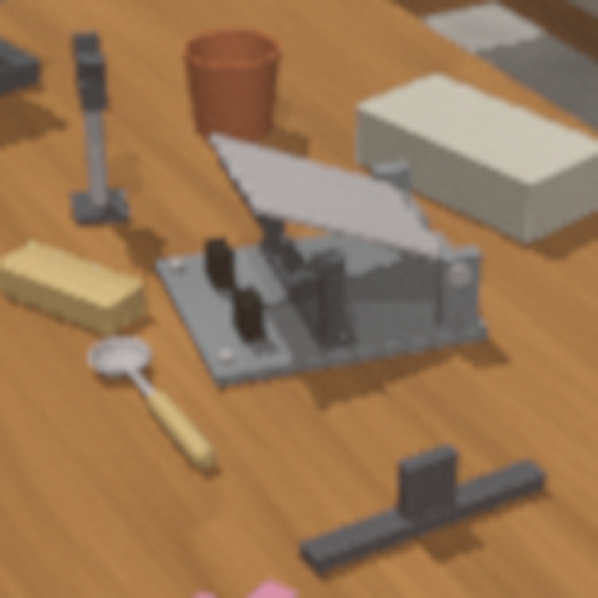

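The top zoom shows the frame with its free edge toward the robot, base corners near (254,255), (446,290) and (485,72). The bar runs from (665,145) to (676,332), and the rest's head from (50,218) to (150,245). Now I'll measure them.

Run:
```python
import cv2,numpy as np
from h import *
im=C["top"]["frame"]
hsv=cv2.cvtColor(im,cv2.COLOR_BGR2HSV)
def mask(x,y,w,h,f):
    m=np.zeros(im.shape[:2],np.uint8); m[y:y+h,x:x+w]=f(hsv[y:y+h,x:x+w]); return m
# bar
m=mask(285,160,30,65,lambda h:((h[...,1]<90)&(h[...,2]<140)).astype(np.uint8)*255)
c=max(cv2.findContours(m,0,2)[0],key=cv2.contourArea); r=cv2.minAreaRect(c);b=cv2.boxPoints(r)
print("bar box",r); P=np.array([onz("top",u,v,15) for u,v in b]);print(P.round(1),P.mean(0).round(1),np.linalg.norm(np.diff(P,axis=0),axis=1))
# frame
m=mask(180,138,75,75,lambda h:((h[...,1]<80)).astype(np.uint8)*255)
cv2.imwrite("pics/fm.png",cv2.resize(m[130:215,175:260],None,fx=6,fy=6,interpolation=0))
z=lambda x,y:(130+(x+.5)/4-.5,135+(y+.5)/4-.5)
for n,(x,y) in dict(fl=(254,255),fr=(446,290),br=(485,72),s1=(273,245),s2=(427,273)).items():
    print(n,onz("top",*z(x,y),12).round(1))
for n,(x,y) in dict(ffl=(272,195),ffr=(415,215),hr=(448,72),hl=(318,50)).items():
    print(n,onz("top",*z(x,y),140 if n[0]=='f' else 68).round(1))
zs=lambda x,y:(190+(x+.5)/4.6-.5,125+(y+.5)/4.6-.5)
for n,(x,y) in dict(fl=(155,262),fr=(220,383),br=(487,332)).items():
    print("side",n,onz("side",*zs(x,y),12).round(1))
for n,(x,y) in dict(bA=(303,548),bB=(322,560),bD=(547,475),bC=(528,462)).items():
    print("side",n,onz("side",*zs(x,y),15).round(1))
# rest
for n,(x,y) in dict(f1=(95,272),f2=(145,286),f3=(158,240)).items():
    print("rest foot",onz("top",*z(x,y),10).round(1))
for n,(x,y) in dict(f1=(72,218),f2=(98,222),f3=(128,212),f4=(108,195)).items():
    print("rest foot side",onz("side",*zs(x,y),5).round(1))
t=cv2.resize(im[175:215,130:180],None,fx=12,fy=12,interpolation=cv2.INTER_CUBIC);cv2.imwrite("pics/rt.png",t)
t=cv2.resize(C["side"]["frame"][125:180,195:230],None,fx=10,fy=10,interpolation=cv2.INTER_CUBIC);cv2.imwrite("pics/rs.png",t)
```

```text
bar box ((297.33734130859375, 193.9782257080078), (48.15794372558594, 6.341653823852539), 86.3086166381836)
[[ 591.6 -271.5   15. ]
 [ 593.1 -297.9   15. ]
 [ 392.3 -303.7   15. ]
 [ 390.9 -278.    15. ]] [ 492.  -287.8   15. ] [ 26.46552962 200.94677575  25.74741519]
fl [477.1 140.   12. ]
fr [438.9 -56.8  12. ]
br [670.2 -98.1  12. ]
s1 [487.3 120.8  12. ]
s2 [456.6 -37.4  12. ]
ffl [512.  101.5 140. ]
ffr [491.5 -33.2 140. ]
hr [653.3 -61.4  68. ]
hl [677.8  70.4  68. ]
side fl [474.2 137.6  12. ]
side fr [436.6 -66.7  12. ]
side br [ 667.1 -106.2   12. ]
side bA [ 391.  -287.8   15. ]
side bB [ 396.1 -306.    15. ]
side bD [ 590.8 -300.3   15. ]
side bC [ 588.  -279.8   15. ]
rest foot [461.4 302.6  10. ]
rest foot [446.4 250.8  10. ]
rest foot [494.  239.4  10. ]
rest foot side [446.4 263.3   5. ]
rest foot side [464.5 244.1   5. ]
rest foot side [497.3 248.6   5. ]
rest foot side [494.8 289.8   5. ]
```

View pics/rt.png

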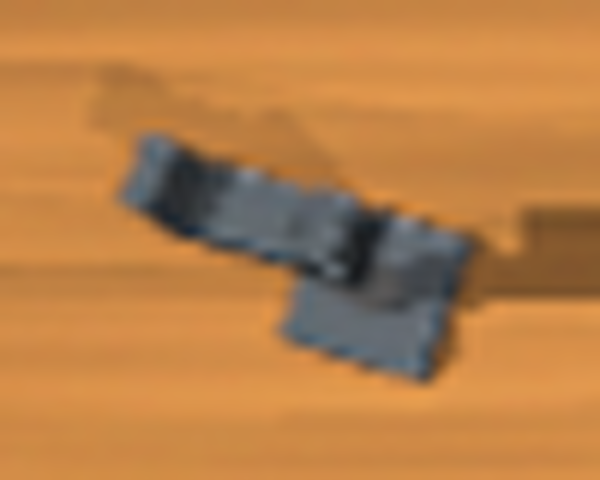

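View pics/rs.png

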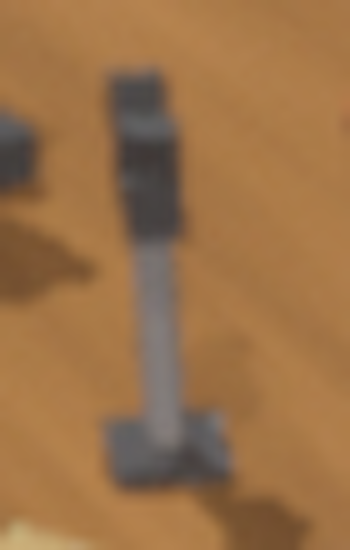

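View pics/fm.png

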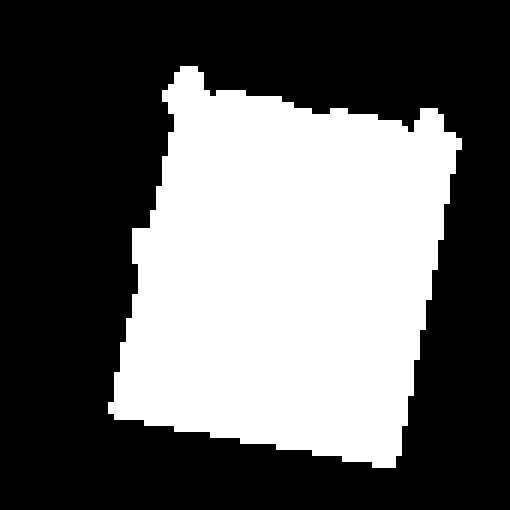

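Run:
```python
import cv2,numpy as np
from h import *
im=C["top"]["frame"];hsv=cv2.cvtColor(im,cv2.COLOR_BGR2HSV)
m=(hsv[...,1]<80)
# front edge: for cols, lowest mask row; right edge: for rows, rightmost
F=[];R=[];L=[]
for u in range(197,238):
    v=[v for v in range(150,213) if m[v,u]];F.append(onz("top",u,max(v)+.5,12)[:2])
for v in range(160,203):
    u=[u for u in range(185,255) if m[v,u]];R.append(onz("top",max(u)+.5,v,12)[:2])
for v in range(188,196):
    u=[u for u in range(185,255) if m[v,u]];L.append(onz("top",min(u)-.5,v,12)[:2])
def fit(P):
    vx,vy,x,y=cv2.fitLine(np.array(P,np.float32),cv2.DIST_HUBER,0,.01,.01).ravel();return np.array([vx,vy]),np.array([x,y])
f,r,l=fit(F),fit(R),fit(L)
for k in(f,r,l):print(k[0],k[1],np.degrees(np.arctan2(k[0][1],k[0][0])))
def inter(a,b):
    t=np.linalg.solve(np.stack([a[0],-b[0]],1),b[1]-a[1]);return a[1]+t[0]*a[0]
fr,fl=inter(f,r),inter(f,l);print("corners",fr,fl,np.linalg.norm(fr-fl))
# rest
q=lambda x,y:(130+(x+.5)/12-.5,175+(y+.5)/12-.5)
qs=lambda x,y:(195+(x+.5)/10-.5,125+(y+.5)/10-.5)
print("foot",[onz("top",*q(*p),10).round(1)[:2] for p in((282,332),(432,382),(470,250))])
print("prong tops",[onz("top",*q(*p),171).round(1)[:2] for p in((153,133),(122,195),(480,240),(455,300))])
print("foot side",[onz("side",*qs(*p),10).round(1)[:2] for p in((105,425),(115,465),(230,455),(225,412))])
# side head top: prong tops far (112-160,75), near (125-177,120)
print("prong side",[onz("side",*qs(*p),171).round(1)[:2] for p in((112,75),(160,72),(122,125),(177,122))])
# bar fin
zs=lambda x,y:(190+(x+.5)/4.6-.5,125+(y+.5)/4.6-.5)
print("fin",[onz("side",*zs(*p),60).round(1)[:2] for p in((400,463),(413,472),(456,455),(444,446))])
z=lambda x,y:(130+(x+.5)/4-.5,135+(y+.5)/4-.5)
print("fin top",[onz("top",*z(*p),60).round(1)[:2] for p in((666,206),(681,206),(682,250),(668,250))])
```

```text
[0.18834591 0.98210275] [455.33203   41.999577] 79.14373
[ 0.98226833 -0.18748048] [548.1661 -75.883 ] -10.805784
[ 0.98688704 -0.16141248] [505.74496 137.13081] -9.288891
corners [436.8011   -54.627346] [474.55447 142.23225] 200.44705
foot [array([463.1, 304. ]), array([445.4, 252.1]), array([490.9, 241. ])]
prong tops [array([498.8, 299. ]), array([479.6, 307.4]), array([464.5, 197.8]), array([446.1, 204.7])]
foot side [array([460.1, 297.6]), array([449.4, 260.8]), array([496.5, 245.1]), array([511.3, 283.3])]
prong side [array([475.6, 297.6]), array([494.5, 290.8]), array([458.7, 246.7]), array([479.6, 238.7])]
fin [array([ 470. , -286.8]), array([ 472.4, -300.5]), array([ 509.9, -298. ]), array([ 508.4, -284.5])]
fin top [array([ 514.3, -278.6]), array([ 514.1, -293.6]), array([ 469.5, -293.1]), array([ 469.7, -279.2])]
```

Run:
```python
import cv2
t=cv2.imread("pics/top0.png");s=cv2.imread("pics/side0.png")
a=cv2.resize(t[160:205,190:250],None,fx=12,fy=12,interpolation=cv2.INTER_CUBIC)
b=cv2.resize(s[165:210,235:295],None,fx=12,fy=12,interpolation=cv2.INTER_CUBIC)
cv2.imwrite("pics/kt.png",a);cv2.imwrite("pics/ks.png",b)
```

```text
(no output)
```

View pics/kt.png

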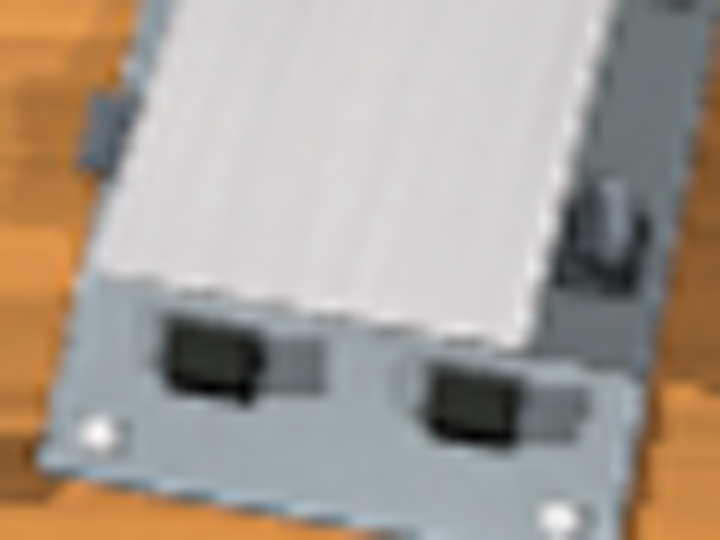

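View pics/ks.png

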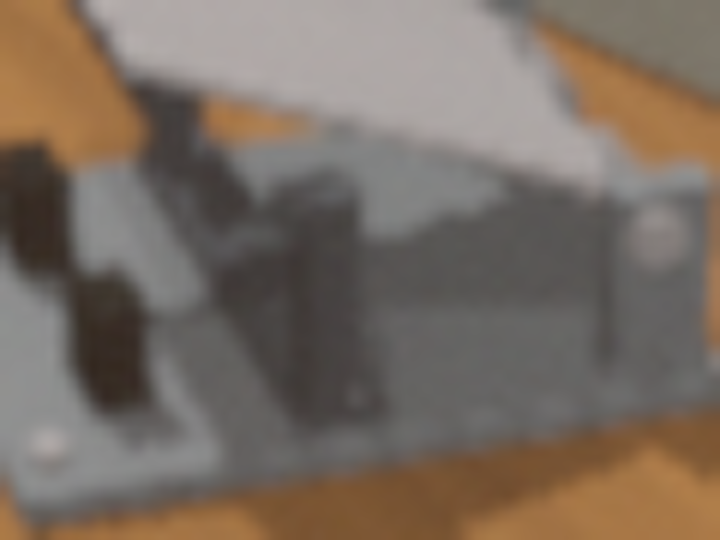

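Run:
```python
from h import *
O=np.array([573.4,18.]);ex=np.array([.982,-.189]);ey=np.array([.189,.982])
F=lambda p:np.r_[(p[:2]-O)@ex,(p[:2]-O)@ey].round(1)
qs=lambda x,y:(235+(x+.5)/12-.5,165+(y+.5)/12-.5)
qt=lambda x,y:(190+(x+.5)/12-.5,160+(y+.5)/12-.5)
print("base side",F(onz("side",*qs(300,428),12)),F(onz("side",*qs(382,415),12)))
print("top side",F(onz("side",*qs(300,200),97)),F(onz("side",*qs(355,185),97)), F(onz("side",*qs(270,200),97)))
print("hinge cheek check side (80,-91)z12",F(onz("side",*qs(608,372),12)),"(114)",F(onz("side",*qs(712,365),12)))
print("top view top z97",[F(onz("top",*qt(*p),97)) for p in((575,185),(640,190),(560,285),(632,292))])
```

```text
base side [-24.  -84.3] [  3.2 -85.1]
top side [-25.3 -87.7] [ -6.2 -84.1] [-34.  -84.8]
hinge cheek check side (80,-91)z12 [ 81.2 -83.3] (114) [114.8 -89.8]
top view top z97 [array([ -7.4, -66.8]), array([ -5.2, -88. ]), array([-41. , -68.3]), array([-39.1, -91.8])]
```

Emit:
servo_tool --linear '[[15, -38, 0], [15, -38, 0], [15, -38, 0], [15, -38, 0], [15, -38, 0], [15, -38, 0], [15, -38, 0], [15, -38, 0], [15, -38, 0], [15, -38, 0], [15, -38, 0], [15, -38, 0]]' --turn '[[0, 0, -0.14], [0, 0, -0.14], [0, 0, -0.14], [0, 0, -0.14], [0, 0, -0.14], [0, 0, -0.14], [0, 0, -0.14], [0, 0, -0.14], [0, 0, -0.14], [0, 0, -0.14], [0, 0, -0.14], [0, 0, -0.14]]' --grip '[1, 1, 1, 1, 1, 1, 1, 1, 1, 1, 1, 1]'

```text
clock: 1.3
ee_pos: [360.9, -5.8, 203.1]
tcp_rot: [-3.135, 0.001, 1.033]
contact_force: [0.5, 0.0, 0.0]
opening: 0.996
```

Emit:
servo_tool --linear '[[16, -35, -8], [16, -35, -8], [16, -35, -8], [16, -35, -8], [16, -35, -8], [16, -35, -8], [16, -35, -8], [16, -35, -8], [0, 0, 0], [0, 0, 0]]' --turn '[[0, 0, -0.125], [0, 0, -0.125], [0, 0, -0.125], [0, 0, -0.125], [0, 0, -0.125], [0, 0, -0.125], [0, 0, -0.125], [0, 0, -0.125], [0, 0, 0], [0, 0, 0]]' --grip '[1, 1, 1, 1, 1, 1, 1, 1, 1, 1]'

```text
clock: 2.3
ee_pos: [490.0, -302.9, 130.7]
tcp_rot: [-3.132, 0.007, -0.022]
contact_force: [-0.2, 0.5, -0.4]
opening: 0.998
```

```bash
cat > look.py <<'E'
import sys,cv2
from cell import env
from h import *
n,tag,x,y,w,h,k=sys.argv[1],sys.argv[2],*map(int,sys.argv[3:7]),float(sys.argv[7])
f=env.read_camera(n)["frame"];cv2.imwrite(f"pics/raw_{n}_{tag}.png",f)
cv2.imwrite(f"pics/{n}_{tag}.png",cv2.resize(f[y:y+h,x:x+w],None,fx=k,fy=k,interpolation=cv2.INTER_CUBIC))
s=env.observe();print(s["ee_pos"].round(1),s["tcp_rot"].round(3),s["contact_force"].round(1))
E
python3 look.py side a 220 160 130 110 5; python3 look.py top a 250 130 110 110 5
```

```text
[ 489.9 -302.7  130.6] [-3.132  0.007 -0.021] [ 0.5 -0.4  0.1]
[ 490.  -302.1  131.3] [-3.133  0.006 -0.02 ] [0.5 0.1 0.6]
```

View pics/side_a.png

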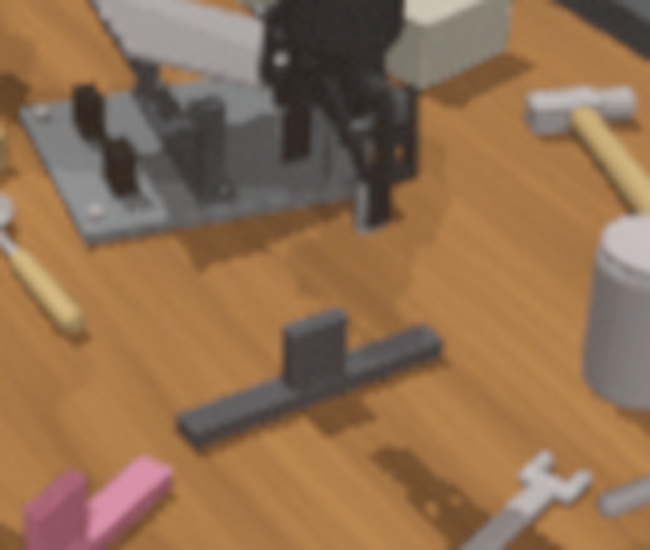

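View pics/top_a.png

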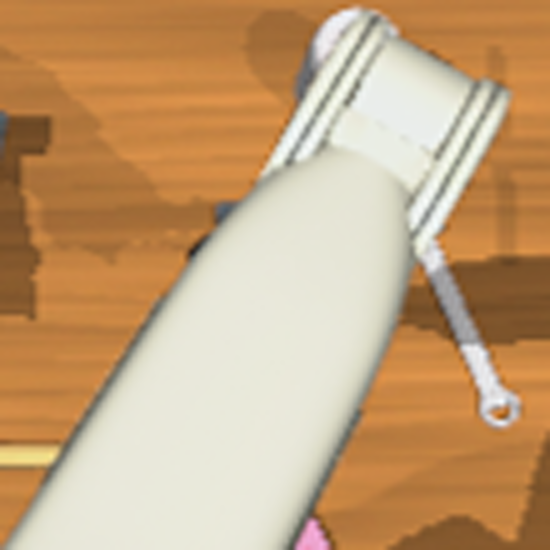

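Run:
```python
from h import *
for z in(114,121,127):print(z,proj("side",[490,-302.5,z]))
print(onz("side",286.3,197.9,121))
```

```text
114 [284.93578176 212.16187803]
121 [285.01516381 210.32481057]
127 [285.08358201 208.74146959]
[ 533.67277468 -241.70105592  121.        ]
```

Run:
```python
from h import *
from cell import env
for y in(-260,-345):
  for z in(114,127,135):print(y,z,(proj("side",[490,y,z])-[220,160])*5)
c=env.read_camera("side");print(np.abs(c["T"]-C["side"]["T"]).max())
print((proj("side",[490,-302,150])-[220,160])*5)
```

```text
-260 114 [289.5820684  228.91706648]
-260 127 [290.11357754 212.06090049]
-260 135 [290.44352135 201.59713384]
-345 114 [361.56943157 294.33162408]
-345 127 [362.53676805 276.98031769]
-345 135 [363.13752806 266.20436616]
0.0
[326.31537633 212.60557975]
```

Run:
```python
from h import *
import cv2
for z in (191,204,240):print(proj("side",[182,465.3,z]),proj("top",[182,465.3,z]))
s=cv2.imread("pics/side0.png");cv2.imwrite("pics/g0.png",cv2.resize(s[40:140,80:160],None,fx=6,fy=6,interpolation=cv2.INTER_CUBIC))
s=cv2.imread("pics/top0.png");cv2.imwrite("pics/g1.png",cv2.resize(s[250:310,0:120],None,fx=6,fy=6,interpolation=cv2.INTER_CUBIC))
```

```text
[124.49564183 127.22114303] [ 86.91584073 275.20527241]
[123.93435342 124.2697029 ] [ 85.11743316 275.37235905]
[122.35513645 115.96565774] [ 79.93214335 275.8541145 ]
```

View pics/g0.png

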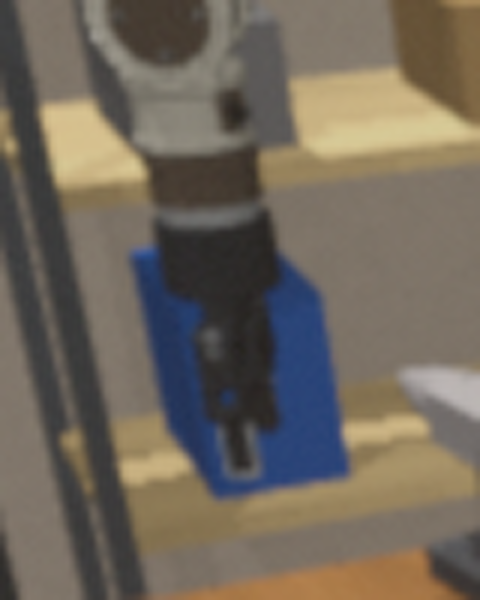

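View pics/g1.png

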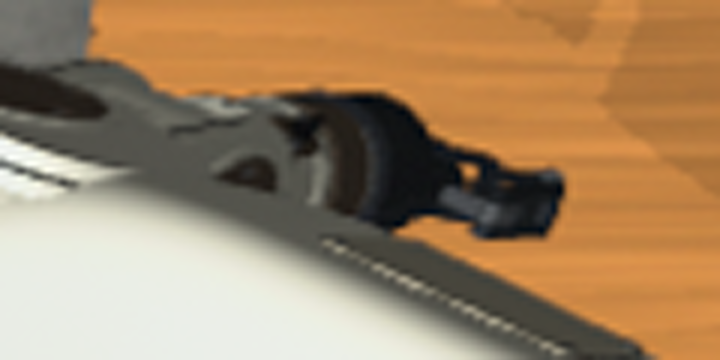

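Run:
```python
from h import *
print(tri((120.3,118.6),(92.8,281)))
for z in (191,204,240):
  for p in([166.5,425],[197,505]):print(z,p,proj("side",p+[z]),proj("top",p+[z]))
```

```text
(array([164.94253615, 418.54210501, 247.13170701]), np.float64(1.0726632776723053))
191 [166.5, 425] [123.00660451 131.17415399] [ 98.32622995 279.73111677]
191 [197, 505] [125.83648376 123.50344326] [ 75.72024995 270.84779171]
204 [166.5, 425] [122.42635383 128.17356821] [ 96.64484683 279.9467073 ]
204 [197, 505] [125.29252633 120.59888918] [ 73.80749038 270.96839412]
240 [166.5, 425] [120.79320243 119.72823395] [ 91.7965015  280.56837249]
240 [197, 505] [123.76258475 112.42950346] [ 68.29300552 271.31609079]
```

Emit:
servo_tool --linear '[[1, 6, -15], [1, 6, -15], [0, 0, -15], [0, 0, -5], [0, 0, 0], [0, 0, 0]]' --turn '[[0, 0, 0.025], [0, 0, 0.025], [0, 0, 0], [0, 0, 0], [0, 0, 0], [0, 0, 0]]' --grip '[1, 1, 1, 1, 1, 1]'

```text
clock: 3.05
ee_pos: [493.0, -283.8, 86.9]
tcp_rot: [-3.136, -0.002, 0.043]
contact_force: [-0.0, 0.0, -0.3]
opening: 1.002
```

```bash
python3 look.py side b 240 170 100 90 7
```

```text
[ 493.2 -284.    87.1] [-3.136e+00 -2.000e-03  4.200e-02] [ 0.5 -0.4  0.3]
```

View pics/side_b.png

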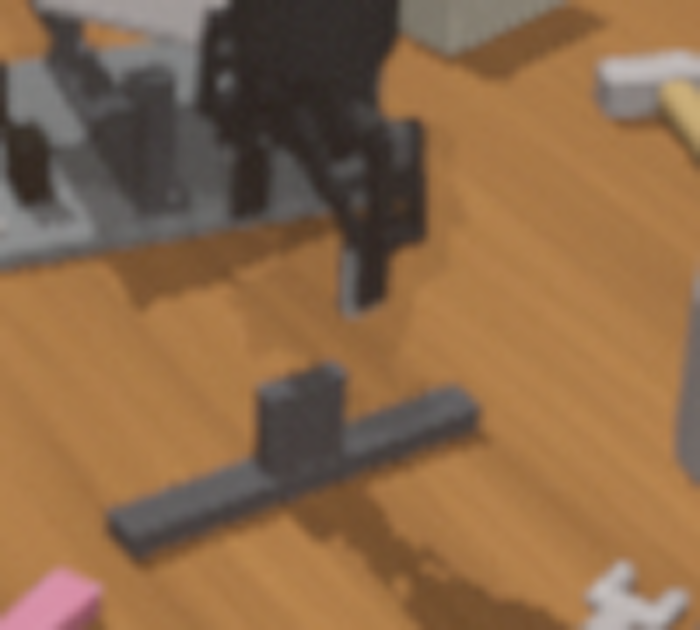

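Run:
```python
from h import *
for z in(70,83,100,110,120):print(z,proj("side",[493,-326,z]),proj("side",[493,-241,z]))
# far tip at zoom (250,215)
print(240+250/7,170+215/7)
```

```text
70 [289.19113935 226.9460246 ] [275.36041926 213.86275937]
83 [289.36148391 223.62687036] [275.45021707 210.63256147]
100 [289.58709015 219.23094551] [275.56907456 206.35703178]
110 [289.72133326 216.61522609] [275.63975991 203.81434572]
120 [289.8567304  213.97702039] [275.71102363 201.25085415]
275.7142857142857 200.71428571428572
```

Emit:
servo_tool --linear '[[-1, -4, -15], [0, -2, -15], [0, 0, -10], [0, 0, 0]]' --turn '[[0, 0, -0.01], [0, 0, 0], [0, 0, 0], [0, 0, 0]]' --grip '[1, 1, 1, 1]'

```text
clock: 3.5
ee_pos: [495.0, -291.6, 50.4]
tcp_rot: [-3.141, -0.009, 0.032]
contact_force: [-0.0, -0.0, -0.4]
opening: 0.999
```

```bash
python3 look.py side c 240 170 100 90 7
```

```text
[ 495.5 -291.8   51.2] [ 3.141 -0.01   0.032] [-0.4  0.7  0.5]
```

View pics/side_c.png

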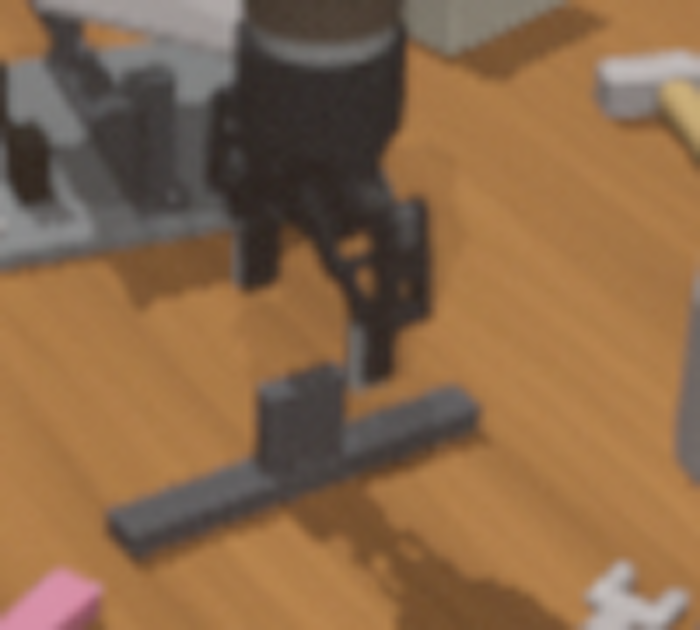

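Emit:
servo_tool --linear '[[-2, 1, -13], [0, 0, 0], [0, 0, 0], [0, 0, 0], [0, 0, 0], [0, 0, 0], [0, 0, 0], [0, 0, 0]]' --turn '[[0, 0, 0], [0, 0, 0], [0, 0, 0], [0, 0, 0], [0, 0, 0], [0, 0, 0], [0, 0, 0], [0, 0, 0]]' --grip '[1, 1, 0.5, 0.4, 0.3, 0.25, 0.25, 0.25]'

```text
clock: 4.35
ee_pos: [497.2, -292.8, 43.7]
tcp_rot: [3.137, -0.018, 0.033]
contact_force: [-0.7, 0.1, -0.5]
opening: 0.249
```

```bash
python3 look.py side d 240 170 100 90 7
```

```text
[ 497.2 -292.8   43.7] [ 3.137 -0.018  0.033] [0.9 0.8 0.6]
```

View pics/side_d.png

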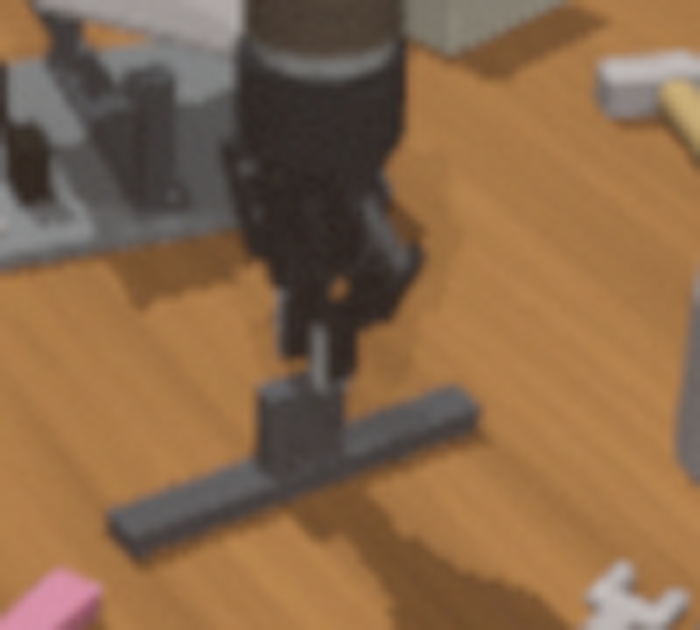

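Run:
```python
from h import *
for z in(30,45,55,60,65,70):print(z,proj("side",[497,-304,z]),proj("side",[497,-281,z]))
print(240+338/7,170+390/7, 240+290/7,170+358/7)
```

```text
30 [286.06408569 233.00077182] [282.34324449 229.36532259]
45 [286.23559695 229.32085233] [282.48991651 225.71082297]
55 [286.35111652 226.84228197] [282.58869281 223.24969958]
60 [286.40923431 225.59531552] [282.6383831  222.01160979]
65 [286.46759275 224.34318583] [282.68827646 220.76846026]
70 [286.52619333 223.08586075] [282.73837414 219.5202199 ]
288.2857142857143 225.71428571428572 281.42857142857144 221.14285714285714
```

Emit:
servo_tool --linear '[[-5, 1, -5], [-2, 0, -5], [0, 0, -5], [0, 0, 0]]' --turn '[[0.005, 0.015, 0], [0, 0, 0], [0, 0, 0], [0, 0, 0]]' --grip '[0.5, 0.5, 0.5, 0.5]'

```text
clock: 4.8
ee_pos: [489.1, -291.4, 27.0]
tcp_rot: [-3.14, -0.001, 0.033]
contact_force: [-0.1, 0.3, -0.3]
opening: 0.5
```

```bash
python3 look.py side e 240 170 100 90 7
```

```text
[ 489.3 -291.6   27.3] [-3.14e+00 -1.00e-03  3.30e-02] [-0.4  0.1  0.5]
```

View pics/side_e.png

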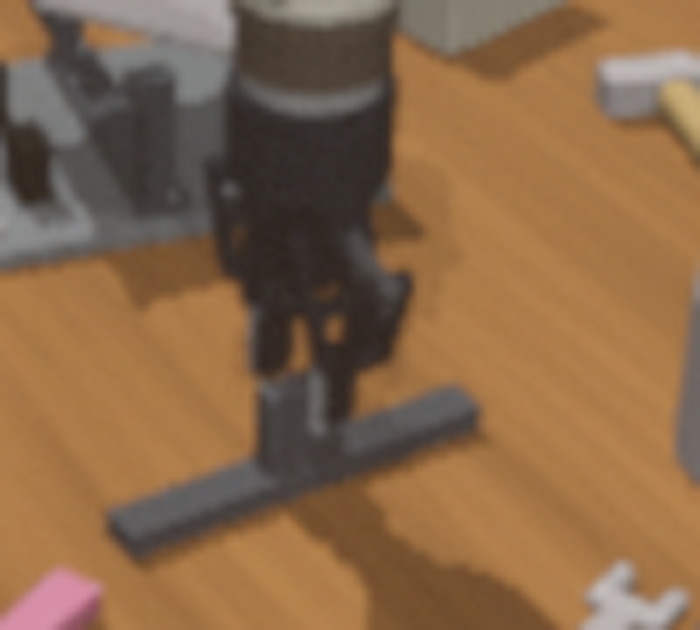

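Emit:
servo_tool --linear '[[1, 1, -6], [0, 0, -6], [0, 0, -4], [0, 0, 0]]' --turn '[[0, 0, 0], [0, 0, 0], [0, 0, 0], [0, 0, 0]]' --grip '[0.5, 0.5, 0.5, 0.5]'

```text
clock: 5.25
ee_pos: [490.4, -290.4, 9.7]
tcp_rot: [-3.14, -0.001, 0.033]
contact_force: [-0.4, 0.9, 0.2]
opening: 0.5
```

```bash
python3 look.py side f 240 170 100 90 7
```

```text
[ 490.6 -290.5   10. ] [-3.14e+00 -2.00e-03  3.30e-02] [-0.9 -0.4  0.7]
```

View pics/side_f.png

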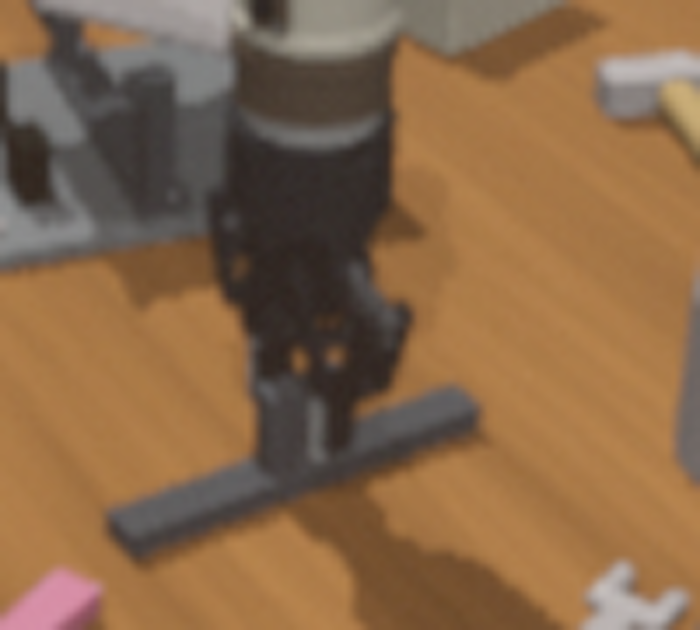

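Emit:
servo_tool --linear '[[-4, 0, -3], [0, 0, 0], [0, 0, 0], [0, 0, 0], [0, 0, 0], [0, 0, 0]]' --turn '[[0, 0, 0], [0, 0, 0], [0, 0, 0], [0, 0, 0], [0, 0, 0], [0, 0, 0]]' --grip '[0.5, 0.3, 0.1, 0, 0, 0]'

```text
clock: 5.9
ee_pos: [486.5, -290.2, 7.1]
tcp_rot: [-3.14, -0.002, 0.033]
contact_force: [0.1, 0.4, -0.8]
opening: 0.154
```

```bash
python3 look.py side g 240 170 100 90 7
```

```text
[ 486.5 -290.2    7.1] [-3.14e+00 -2.00e-03  3.30e-02] [-0.7  1.  -0.6]
```

View pics/side_g.png

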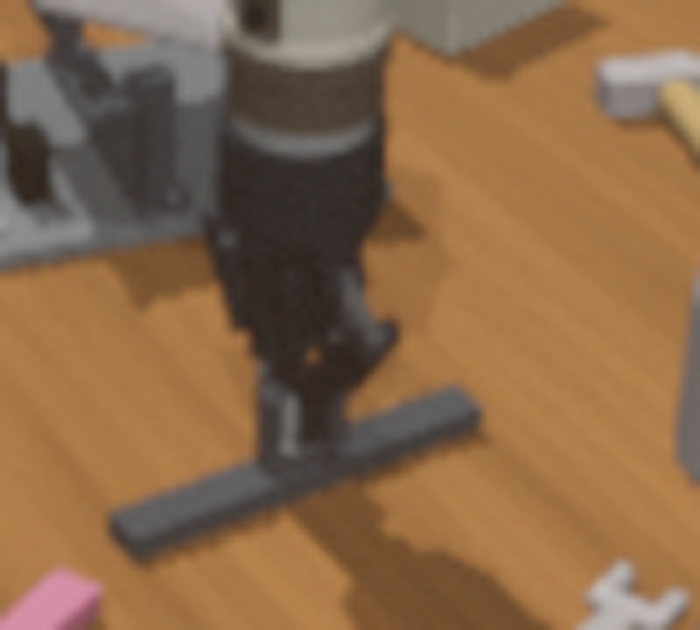

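Emit:
servo_tool --linear '[[0, 0, 10], [0, 0, 20], [0, 0, 25], [0, 0, 25], [0, 0, 25], [0, 0, 25], [0, 0, 25], [0, 0, 15], [0, 0, 5], [0, 0, 0]]' --turn '[[0, 0, 0], [0, 0, 0], [0, 0, 0], [0, 0, 0], [0, 0, 0], [0, 0, 0], [0, 0, 0], [0, 0, 0], [0, 0, 0], [0, 0, 0]]' --grip '[0, 0, 0, 0, 0, 0, 0, 0, 0, 0]'

```text
clock: 6.95
ee_pos: [474.4, -284.3, 181.0]
tcp_rot: [-3.126, 0.023, 0.033]
contact_force: [0.1, -0.2, -6.2]
opening: 0.153
```

Emit:
servo_tool --linear '[[2, 10, 0], [2, 20, 0], [3, 30, 0], [3, 30, 0], [3, 30, 0], [3, 30, 0], [3, 30, 0], [3, 30, 0], [3, 30, 0], [2, 30, 0], [2, 20, 0], [0, 10, 0]]' --turn '[[-0.008, -0.012, 0.06], [-0.008, -0.011, 0.11], [0, 0, 0.12], [0, 0, 0.12], [0, 0, 0.12], [0, 0, 0.12], [0, 0, 0.12], [0, 0, 0.12], [0, 0, 0.12], [0, 0, 0.12], [0, 0, 0.11], [0, 0, 0.06]]' --grip '[0, 0, 0, 0, 0, 0, 0, 0, 0, 0, 0, 0]'

```text
clock: 8.15
ee_pos: [488.9, 27.2, 161.3]
tcp_rot: [-3.116, 0.02, 1.381]
contact_force: [0.5, -0.5, -7.4]
opening: 0.159
```

Emit:
servo_tool --linear '[[0, 0, 0], [0, 0, 0], [0, 0, 0]]' --turn '[[0, 0, 0], [0, 0, 0], [0, 0, 0]]' --grip '[0, 0, 0]'

```text
clock: 8.45
ee_pos: [486.2, 27.8, 158.0]
tcp_rot: [-3.11, 0.023, 1.382]
contact_force: [-0.1, -1.0, -6.9]
opening: 0.155
```

```bash
python3 look.py side h 200 110 120 110 5; python3 look.py top h 150 110 160 120 5
```

```text
[486.2  27.7 158. ] [-3.11   0.023  1.382] [-0.4  0.1 -6.2]
[486.4  27.6 158.3] [-3.11   0.023  1.382] [-0.6 -0.3 -6.7]
```

View pics/side_h.png

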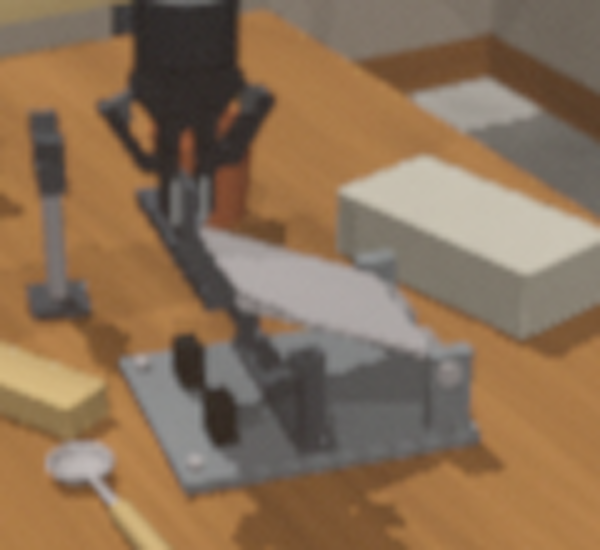

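View pics/top_h.png

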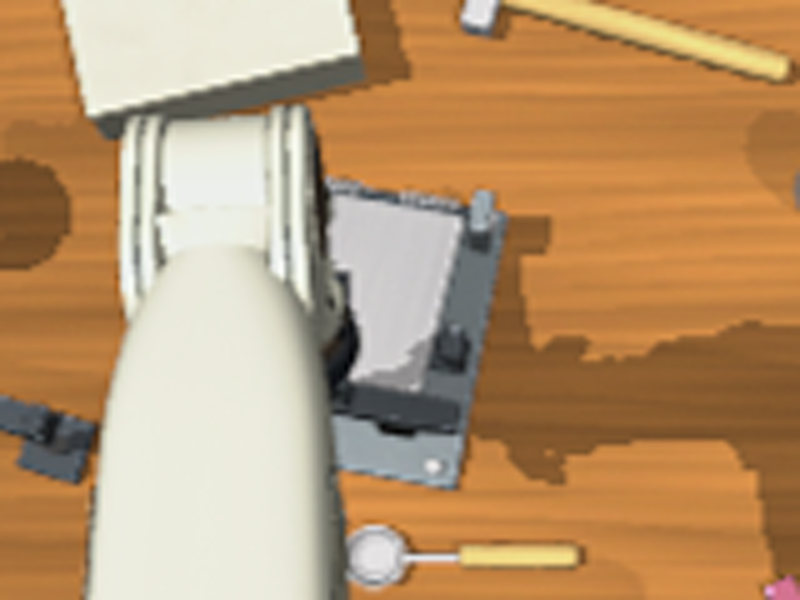

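Run:
```python
from h import *
O=np.array([573.4,18.]);ex=np.array([.982,-.189]);ey=np.array([.189,.982])
F=lambda p:np.r_[(p[:2]-O)@ex,(p[:2]-O)@ey].round(1)
qt=lambda x,y:(150+x/5,110+y/5);qs=lambda x,y:(200+x/5,110+y/5)
for p in((463,402),(457,432)):print("right end",F(onz("top",*qt(*p),166)))
for p in((210,307),(235,295),(138,200),(158,190)):print("side",F(onz("side",*qs(*p),166)))
print(tri(qs(235,295),qt(463,402)),tri(qs(210,307),qt(457,432)))
print("tcp",F(np.array([486.4,27.6])))
```

```text
right end [ -77.  -103.2]
right end [ -99.8 -103.1]
side [-100.  -118.7]
side [ -78.3 -107. ]
side [-103.7   66.4]
side [-84.3  79.2]
(array([478.444409  , -68.622222  , 163.83588461]), np.float64(0.5595767541696147)) (array([458.78376749, -64.48658815, 157.09243943]), np.float64(2.7121905320798056))
tcp [-87.2  -7. ]
```

Emit:
servo_tool --linear '[[6, 0, 8], [6, 0, 6], [6, 0, 5], [2, 0, 2]]' --turn '[[0.008, -0.018, 0], [0.009, -0.017, 0], [0, -0.003, 0], [0, 0, 0]]' --grip '[0, 0, 0, 0]'

```text
clock: 8.95
ee_pos: [508.3, 25.4, 181.7]
tcp_rot: [3.135, -0.003, 1.377]
contact_force: [0.3, -0.0, -6.7]
opening: 0.153
```

Emit:
servo_tool --linear '[[-3, 1, -12], [-2, 0, -12], [0, 0, -8], [0, 0, -8], [0, 0, -8], [0, 0, -8]]' --turn '[[0, 0, 0], [0, 0, 0], [0, 0, 0], [0, 0, 0], [0, 0, 0], [0, 0, 0]]' --grip '[0, 0, 0, 0, 0, 0]'

```text
clock: 9.55
ee_pos: [502.4, 27.1, 129.8]
tcp_rot: [3.135, -0.006, 1.376]
contact_force: [-6.9, 0.0, 4.2]
opening: 0.153
```

Emit:
servo_tool --linear '[[1, 0, -8], [0, 0, -8], [0, 0, -8], [0, 0, -8], [0, 0, -6]]' --turn '[[0, 0, 0], [0, 0, 0], [0, 0, 0], [0, 0, 0], [0, 0, 0]]' --grip '[0, 0, 0, 0, 0]'

```text
clock: 10.05
ee_pos: [496.2, 28.5, 95.0]
tcp_rot: [-3.137, -0.006, 1.377]
contact_force: [-5.3, 0.6, 3.2]
opening: 0.157
```

Emit:
servo_tool --linear '[[5, -1, -5], [4, -1, -5], [2, 0, -4], [1, 0, -3], [1, 0, -2]]' --turn '[[0, 0, 0], [0, 0, 0], [0, 0, 0], [0, 0, 0], [0, 0, 0]]' --grip '[0, 0, 0, 0, 0]'

```text
clock: 10.55
ee_pos: [504.2, 27.0, 78.5]
tcp_rot: [-3.128, -0.005, 1.378]
contact_force: [-7.4, -0.3, 6.2]
opening: 0.151
```

```bash
python3 look.py side i 200 110 120 110 6
```

```text
[504.2  27.   78.3] [-3.127 -0.005  1.378] [-6.8  0.1  5.5]
```

View pics/side_i.png

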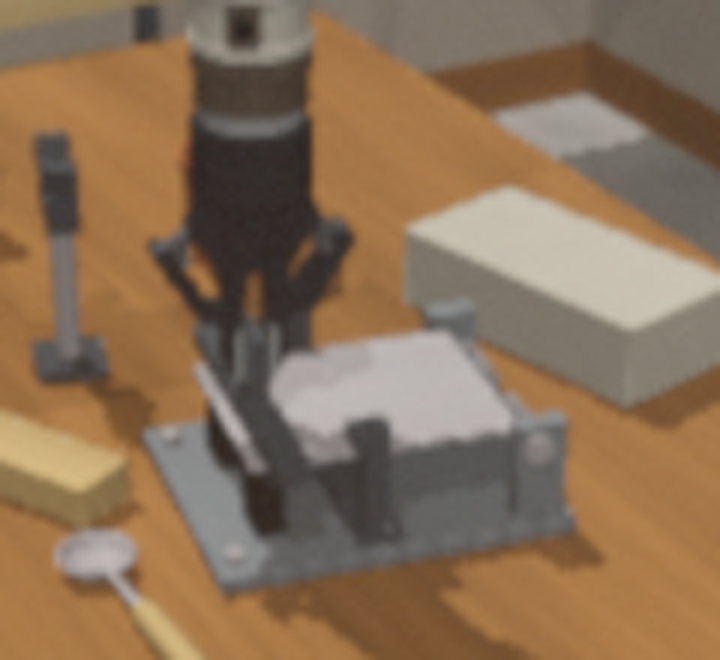

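Emit:
servo_tool --linear '[[1, 0, -3], [1, 0, -3], [1, 0, -2]]' --turn '[[0.003, -0.014, 0], [0, 0, 0], [0, 0, 0]]' --grip '[0, 0, 0]'

```text
clock: 10.9
ee_pos: [505.2, 27.0, 73.1]
tcp_rot: [-3.138, -0.01, 1.377]
contact_force: [-7.4, 1.2, 6.0]
opening: 0.153
```

```bash
python3 look.py side j 225 155 70 60 10;python3 look.py top j 170 130 100 90 7
```

```text
[505.1  27.   73. ] [-3.138 -0.01   1.377] [-7.5  1.3  5.3]
[505.2  27.   73. ] [-3.138 -0.01   1.377] [-6.7  0.4  5.3]
```

View pics/side_j.png

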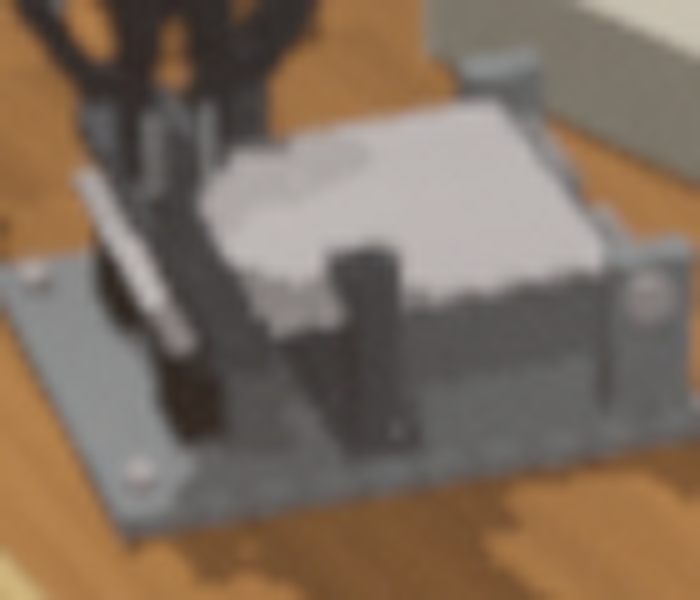

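View pics/top_j.png

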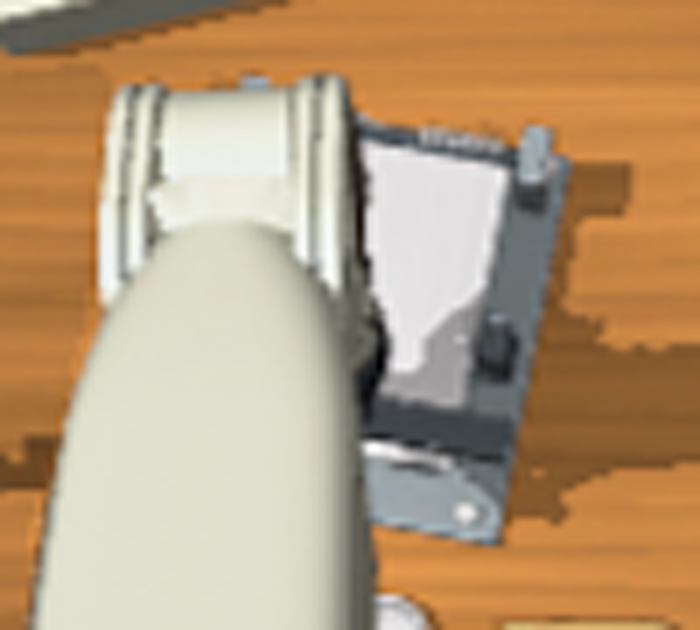

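Run:
```python
from h import *
O=np.array([573.4,18.]);ex=np.array([.982,-.189]);ey=np.array([.189,.982])
F=lambda p:np.r_[(p[:2]-O)@ex,(p[:2]-O)@ey].round(1)
qt=lambda x,y:(170+x/7,130+y/7)
for p in((522,425),(507,460)):print("right end",F(onz("top",*qt(*p),83)))
print("finger",[F(onz("top",*qt(*p),97)) for p in((478,372),(512,380))])
print("base right edge",[F(onz("top",*qt(*p),12)) for p in((498,545),(568,165))])
print("tcp",F(np.array([505.2,27.0])))
```

```text
right end [ -61.5 -104.9]
right end [ -82.6 -100.3]
finger [array([-39. , -76.2]), array([-40.1, -95.6])]
base right edge [array([-120.9,  -99.5]), array([113.1, -97.6])]
tcp [-68.7  -4.1]
```

Emit:
servo_tool --linear '[[0, 0, -2], [2, -0.5, -1], [4, -1, 0], [4, -1, 0]]' --turn '[[0, 0, 0], [0, 0, 0], [0, 0, 0], [0, 0, 0]]' --grip '[0, 0, 0, 0]'

```text
clock: 11.4
ee_pos: [510.9, 25.5, 73.7]
tcp_rot: [-3.132, -0.009, 1.377]
contact_force: [-7.3, 1.9, 6.0]
opening: 0.154
```

Emit:
servo_tool --linear '[[1, 0, -3], [3, 0, -3], [3, 0, -2]]' --turn '[[0.002, -0.01, 0], [0, 0, 0], [0, 0, 0]]' --grip '[0, 0, 0]'

```text
clock: 11.7
ee_pos: [514.5, 25.1, 68.7]
tcp_rot: [-3.136, -0.011, 1.376]
contact_force: [-9.2, 1.7, 7.4]
opening: 0.151
```

Emit:
servo_tool --linear '[[3, -0.5, 0], [3, -0.5, 0], [3, -0.5, 0], [3, -0.5, 0]]' --turn '[[0, 0, 0], [0, 0, 0], [0, 0, 0], [0, 0, 0]]' --grip '[0, 0, 0, 0]'

```text
clock: 12.1
ee_pos: [518.5, 24.1, 71.4]
tcp_rot: [-3.121, -0.009, 1.375]
contact_force: [-8.9, 2.0, 6.6]
opening: 0.154
```

Emit:
servo_tool --linear '[[4, -0.5, -2], [4, -0.5, -2], [4, -0.5, -1], [4, -0.5, -1]]' --turn '[[0.003, -0.016, 0], [0, -0.003, 0], [0, -0.003, 0], [0, -0.003, 0]]' --grip '[0, 0, 0, 0]'

```text
clock: 12.5
ee_pos: [526.8, 22.7, 69.0]
tcp_rot: [-3.132, -0.015, 1.374]
contact_force: [-9.9, 1.5, 8.5]
opening: 0.16
```

```bash
python3 look.py side k 225 155 70 60 10;python3 look.py top k 170 130 100 90 7
```

```text
[527.2  22.6  69. ] [-3.133 -0.015  1.374] [-9.5  1.7  8.2]
[527.2  22.6  69. ] [-3.133 -0.015  1.374] [-10.    1.5   8.8]
```

View pics/side_k.png

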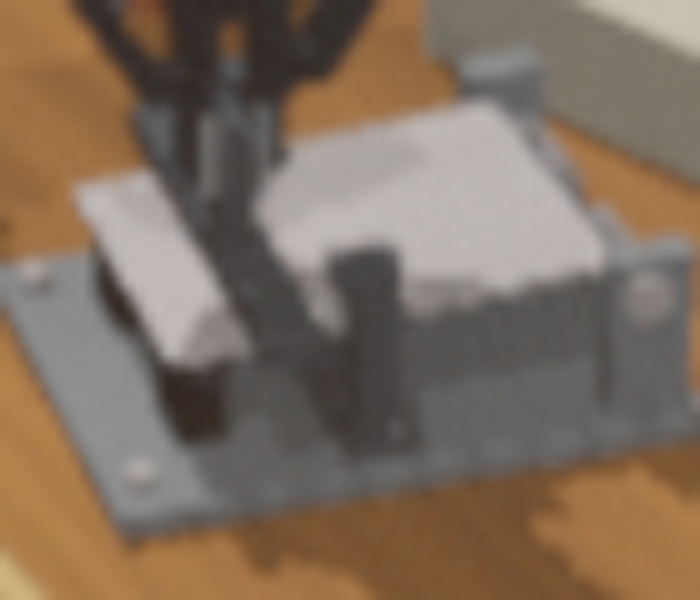

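View pics/top_k.png

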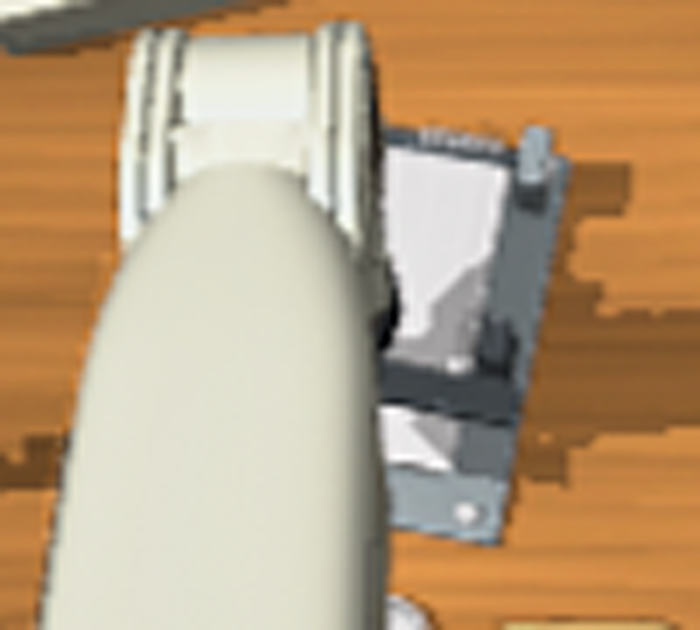

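Emit:
servo_tool --linear '[[4, -0.5, -1], [4, -0.5, -1]]' --turn '[[0.003, -0.01, 0], [0, -0.003, 0]]' --grip '[0, 0]'

```text
clock: 12.8
ee_pos: [530.4, 22.1, 68.7]
tcp_rot: [-3.137, -0.019, 1.373]
contact_force: [-10.0, 1.9, 8.7]
opening: 0.153
```

Emit:
servo_tool --linear '[[4, -0.5, -1], [4, -0.5, -1]]' --turn '[[0, -0.003, 0], [0, -0.003, 0]]' --grip '[0, 0]'

```text
clock: 13.0
ee_pos: [533.5, 21.5, 68.5]
tcp_rot: [-3.134, -0.019, 1.372]
contact_force: [-9.8, 0.6, 9.1]
opening: 0.154
```

Emit:
servo_tool --linear '[[4, -0.5, -1], [4, -0.5, -1]]' --turn '[[0, -0.003, 0], [0, -0.003, 0]]' --grip '[0, 0]'

```text
clock: 13.2
ee_pos: [536.3, 21.0, 68.5]
tcp_rot: [-3.131, -0.019, 1.372]
contact_force: [-10.1, 1.7, 10.5]
opening: 0.15
```

Emit:
servo_tool --linear '[[4, -0.5, -1], [4, -0.5, -1]]' --turn '[[0, -0.003, 0], [0, -0.003, 0]]' --grip '[0, 0]'

```text
clock: 13.4
ee_pos: [538.4, 20.5, 68.4]
tcp_rot: [-3.127, -0.018, 1.371]
contact_force: [-13.1, 1.8, 11.7]
opening: 0.155
```

Emit:
servo_tool --linear '[[4, -0.5, -1], [4, -0.5, -1]]' --turn '[[0, -0.005, 0], [0, -0.005, 0]]' --grip '[0, 0]'

```text
clock: 13.6
ee_pos: [538.5, 20.5, 68.1]
tcp_rot: [-3.122, -0.019, 1.371]
contact_force: [-14.2, 2.3, 13.2]
opening: 0.157
```

```bash
python3 look.py side l 225 155 70 60 10;python3 look.py top l 170 130 100 90 7
```

```text
[538.4  20.5  68.1] [-3.122 -0.019  1.371] [-13.7   3.1  11.9]
[538.5  20.5  68.1] [-3.122 -0.019  1.371] [-13.8   1.7  11.3]
```

View pics/side_l.png

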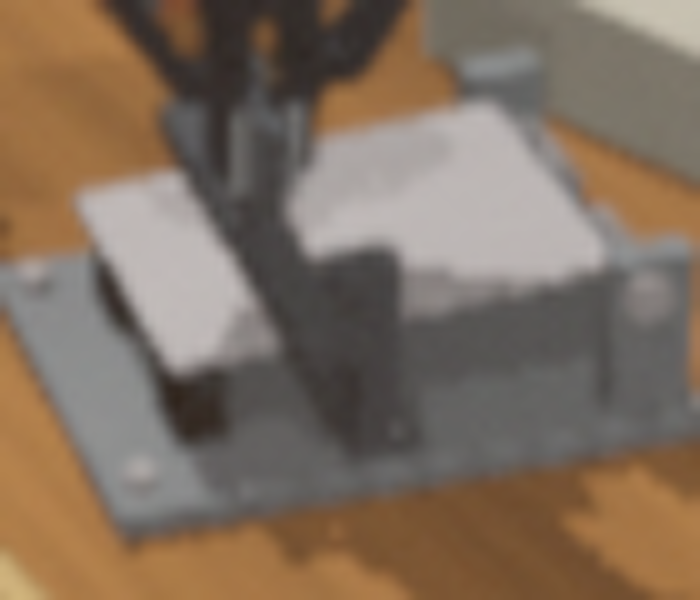

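View pics/top_l.png

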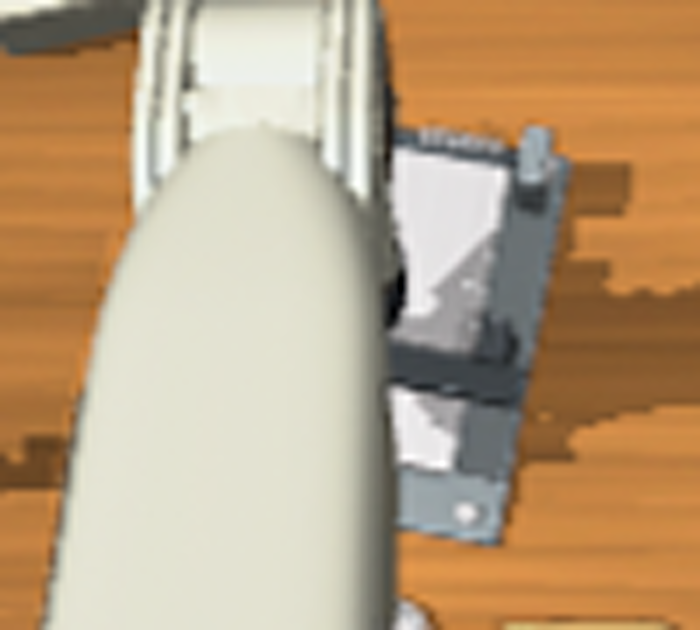

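Emit:
servo_tool --linear '[[8, -1, 0], [8, -1, 0], [8, -1, 1]]' --turn '[[0, -0.015, 0], [0, 0, 0], [0, 0, 0]]' --grip '[0, 0, 0]'

```text
clock: 14.0
ee_pos: [539.4, 20.3, 68.8]
tcp_rot: [-3.094, -0.017, 1.375]
contact_force: [-16.3, 3.2, 6.6]
opening: 0.151
```

Emit:
servo_tool --linear '[[2, 0, 1], [2, 0, 2], [2, 0, 2], [2, 0, 2]]' --turn '[[-0.01, -0.02, 0], [-0.01, -0.02, 0], [0, 0, 0], [0, 0, 0]]' --grip '[0, 0, 0, 0]'

```text
clock: 14.4
ee_pos: [539.1, 19.8, 77.4]
tcp_rot: [-3.123, -0.001, 1.377]
contact_force: [-0.0, 0.3, -24.6]
opening: 0.156
```

Emit:
servo_tool --linear '[[1, 0, -1.5], [1, 0, -0.5], [0, 0, 0]]' --turn '[[-0.002, -0.015, 0], [0, 0, 0], [0, 0, 0]]' --grip '[0, 0, 0]'

```text
clock: 14.7
ee_pos: [539.1, 19.9, 77.3]
tcp_rot: [-3.136, -0.002, 1.377]
contact_force: [-2.0, 0.4, -9.3]
opening: 0.15
```

Emit:
servo_tool --linear '[[0, 0, 0], [0, 0, 0], [0, 0, 0], [0, 0, 0], [0, 0, 0]]' --turn '[[0, 0, 0], [0, 0, 0], [0, 0, 0], [0, 0, 0], [0, 0, 0]]' --grip '[0.2, 0.3, 0.45, 0.5, 0.5]'

```text
clock: 15.2
ee_pos: [546.7, 19.9, 80.8]
tcp_rot: [3.132, -0.005, 1.377]
contact_force: [-0.2, 0.7, 0.7]
opening: 0.501
```

```bash
python3 look.py side m 215 140 85 75 8
```

```text
[546.7  19.9  80.8] [ 3.132 -0.005  1.377] [ 0.3  0.3 -0.8]
```

View pics/side_m.png

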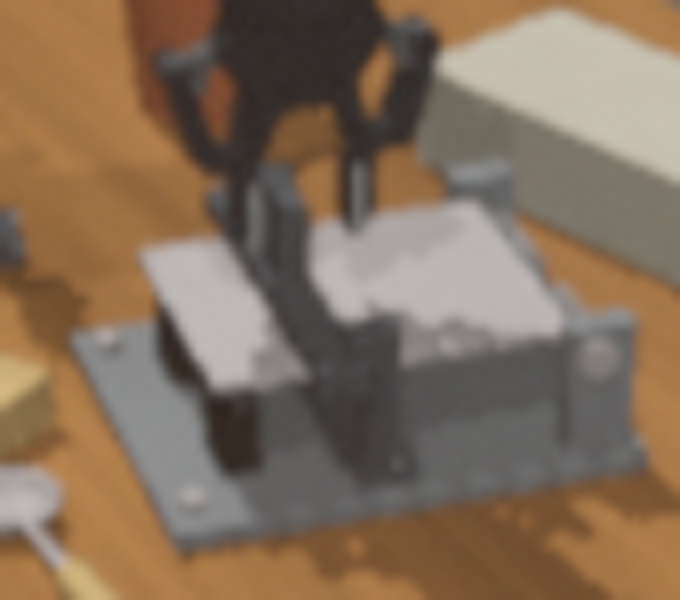

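Emit:
servo_tool --linear '[[-4, 0, 3], [0, 0, 8], [0, 0, 15], [0, 0, 20], [0, 0, 25], [0, 0, 25], [0, 0, 20], [0, 0, 5], [0, 0, 0]]' --turn '[[0, 0, 0], [0, 0, 0], [0, 0, 0], [0, 0, 0], [0, 0, 0], [0, 0, 0], [0, 0, 0], [0, 0, 0], [0, 0, 0]]' --grip '[0.5, 0.5, 0.5, 0.5, 0.7, 1, 1, 1, 1]'

```text
clock: 16.15
ee_pos: [540.9, 19.9, 209.9]
tcp_rot: [3.131, -0.005, 1.377]
contact_force: [-0.3, 0.6, -1.1]
opening: 0.999
```

Emit:
servo_tool --linear '[[-4, 15, 0], [-6, 28, 0], [-7, 30, 0], [-7, 30, 0], [-7, 30, 0], [-7, 30, 0], [-7, 30, 0], [-6, 25, 0], [-5, 15, 0], [-2, 5, 0], [0, 0, 0]]' --turn '[[0, 0, -0.01], [0, 0, -0.02], [0, 0, -0.02], [0, 0, -0.02], [0, 0, -0.02], [0, 0, -0.02], [0, 0, 0], [0, 0, 0], [0, 0, 0], [0, 0, 0], [0, 0, 0]]' --grip '[1, 1, 1, 1, 1, 1, 1, 1, 1, 1, 1]'

```text
clock: 17.25
ee_pos: [472.8, 262.9, 195.7]
tcp_rot: [-3.136, 0.009, 1.259]
contact_force: [-0.7, -0.0, 0.3]
opening: 1.0
```

```bash
python3 look.py side n 160 70 110 130 4.6;python3 look.py top n 170 130 110 90 7
```

```text
[472.9 262.4 195.7] [-3.136  0.009  1.258] [-0.5  0.2 -0.2]
[473.3 262.  196. ] [-3.136  0.009  1.257] [-0.5 -0.3 -0.4]
```

View pics/side_n.png

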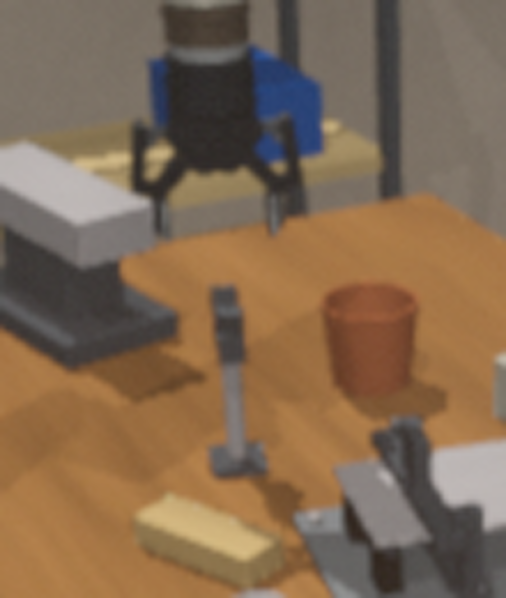

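View pics/top_n.png

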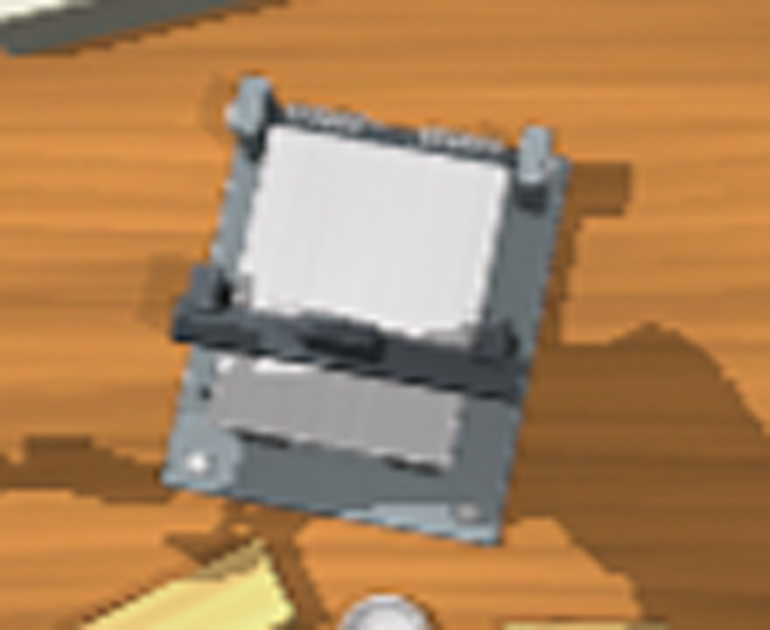

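Emit:
servo_tool --linear '[[4, 4, -15], [4, 4, -15], [0, 1, -10], [0, 0, 0]]' --turn '[[0, 0, 0.008], [0, 0, 0], [0, 0, 0], [0, 0, 0]]' --grip '[1, 1, 1, 1]'

```text
clock: 17.75
ee_pos: [483.3, 267.0, 155.3]
tcp_rot: [-3.138, 0.009, 1.259]
contact_force: [0.6, 0.3, -0.2]
opening: 1.0
```

```bash
python3 look.py side o 180 100 60 80 7
```

```text
[483.7 267.1 156. ] [-3.139  0.008  1.259] [-0.2  0.1 -0.9]
```

View pics/side_o.png

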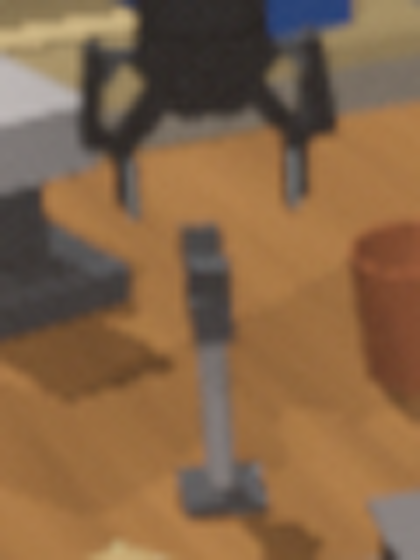

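Run:
```python
from h import *
for z in(150,170,180,190,200,210):print(z,proj("side",[483.5,267,z]))
for c in([478,271],[480,268]):print((proj("side",c+[10])-[180,100])*7,(proj("side",c+[148])-[180,100])*7,(proj("side",c+[171])-[180,100])*7)
```

```text
150 [210.70264439 138.89022863]
170 [210.3951362  134.41527619]
180 [210.23988476 132.15601028]
190 [210.08362211 129.88202868]
200 [209.92633831 127.59318714]
210 [209.76802333 125.28933953]
[218.54211832 480.10202429] [203.96106951 274.78968645] [201.40430775 238.78852214]
[223.42723491 481.33269381] [209.05066795 275.90315403] [206.52965651 239.87993519]
```

Emit:
servo_tool --linear '[[-3, 1, -12], [-2, 1, -12], [0, 0, -12], [0, 0, -10], [0, 0, -6], [0, 0, 0]]' --turn '[[0, 0, 0.007], [0, 0, 0], [0, 0, 0], [0, 0, 0], [0, 0, 0], [0, 0, 0]]' --grip '[1, 1, 1, 1, 1, 1]'

```text
clock: 18.4
ee_pos: [480.1, 268.1, 103.7]
tcp_rot: [3.141, 0.005, 1.263]
contact_force: [-1.0, 0.2, -0.6]
opening: 0.996
```

```bash
python3 look.py side p 180 100 60 80 7; python3 look.py top p 130 160 70 60 9
```

```text
[480.4 268.3 104.2] [3.141 0.005 1.263] [-0.2 -0.4  1. ]
[480.7 268.5 104.7] [3.14  0.004 1.263] [-0.8  0.3 -0.3]
```

View pics/side_p.png

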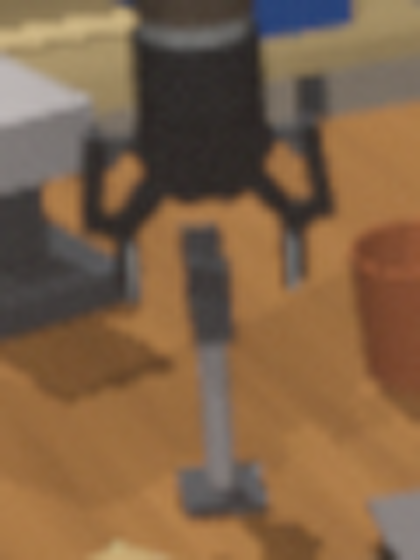

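View pics/top_p.png

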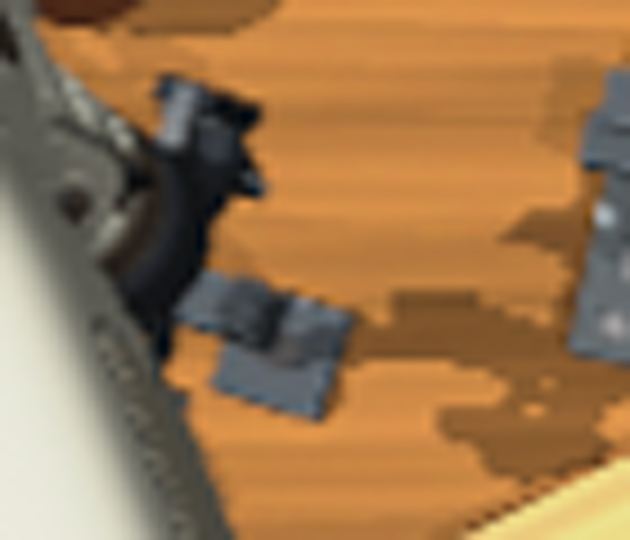

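Emit:
servo_tool --linear '[[-1, 0.5, -7], [0, 0, -1], [0, 0, 0], [0, 0, 0], [0, 0, 0], [0, 0, 0]]' --turn '[[0, 0, 0.004], [0, 0, 0], [0, 0, 0], [0, 0, 0], [0, 0, 0], [0, 0, 0]]' --grip '[1, 0.8, 0.6, 0.45, 0.42, 0.42]'

```text
clock: 19.1
ee_pos: [480.9, 269.9, 97.7]
tcp_rot: [3.138, 0.001, 1.268]
contact_force: [-0.5, -0.0, 0.6]
opening: 0.423
```

```bash
python3 look.py side q 185 105 45 60 10
```

```text
[480.9 269.9  97.7] [3.138e+00 1.000e-03 1.268e+00] [-0.   0.3 -0.9]
```

View pics/side_q.png

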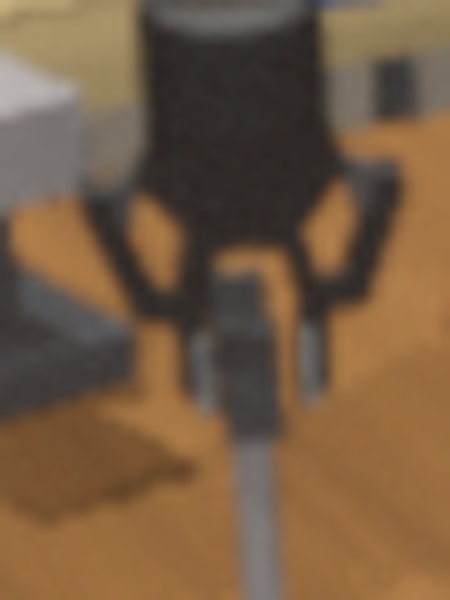

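Emit:
servo_tool --linear '[[-2.5, 0, 0], [0, 0, 0], [0, 0, 0], [0, 0, 0], [0, 0, 0], [0, 0, 0], [0, 0, 0], [0, 0, 0]]' --turn '[[0, 0, 0], [0, 0, 0], [0, 0, 0], [0, 0, 0], [0, 0, 0], [0, 0, 0], [0, 0, 0], [0, 0, 0]]' --grip '[0.42, 0.38, 0.35, 0.32, 0.3, 0.28, 0.2, 0]'

```text
clock: 19.95
ee_pos: [477.8, 270.2, 98.1]
tcp_rot: [3.138, 0.001, 1.268]
contact_force: [-0.2, -0.1, 0.5]
opening: 0.271
```

```bash
python3 look.py side r 180 100 60 80 7
```

```text
[477.8 270.2  98.1] [3.138e+00 1.000e-03 1.268e+00] [-1.1  0.4  0.4]
```

View pics/side_r.png

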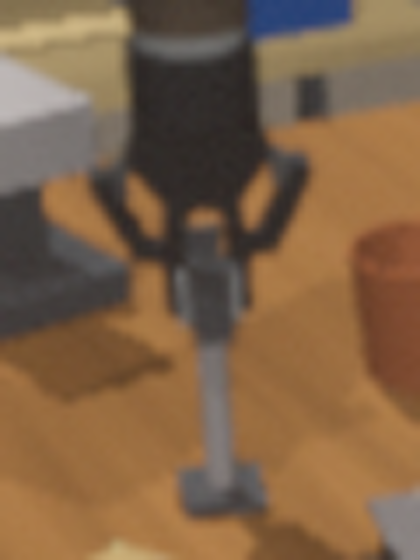

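Emit:
servo_tool --linear '[[0, 0, 5], [0, 0, 12], [0, 0, 20], [0, 0, 25], [0, 0, 25], [0, 0, 25], [0, 0, 20], [0, 0, 12], [0, 0, 6], [0, 0, 2]]' --turn '[[0, 0, 0], [0, 0, 0], [0, 0, 0], [0, 0, 0], [0, 0, 0], [0, 0, 0], [0, 0, 0], [0, 0, 0], [0, 0, 0], [0, 0, 0]]' --grip '[0, 0, 0, 0, 0, 0, 0, 0, 0, 0]'

```text
clock: 21.0
ee_pos: [469.7, 264.2, 249.5]
tcp_rot: [-3.129, 0.02, 1.268]
contact_force: [1.1, 0.0, -6.8]
opening: 0.274
```

Emit:
servo_tool --linear '[[4, -8, 2], [9, -16, 2], [13, -24, 2], [15, -27, 2], [15, -27, 2], [15, -27, 2], [15, -27, 2], [15, -27, 2], [13, -24, 2], [10, -18, 2], [7, -12, 2], [3, -6, 1]]' --turn '[[0.008, -0.009, 0], [0.008, -0.009, 0], [0, 0, 0.01], [0, 0, 0.01], [0, 0, 0.01], [0, 0, 0.01], [0, 0, 0.01], [0, 0, 0.01], [0, 0, 0.01], [0, 0, 0.01], [0, 0, 0.01], [0, 0, 0.01]]' --grip '[0, 0, 0, 0, 0, 0, 0, 0, 0, 0, 0, 0]'

```text
clock: 22.2
ee_pos: [600.4, 1.6, 259.4]
tcp_rot: [-3.123, 0.013, 1.372]
contact_force: [-0.0, -0.3, -6.4]
opening: 0.271
```

Emit:
servo_tool --linear '[[0, 0, 1], [0, 0, 1]]' --turn '[[0, 0, 0], [0, 0, 0]]' --grip '[0, 0]'

```text
clock: 22.4
ee_pos: [599.5, 0.3, 259.5]
tcp_rot: [-3.119, 0.014, 1.37]
contact_force: [-0.6, 0.8, -6.8]
opening: 0.269
```

```bash
python3 look.py side s 200 80 100 120 5; python3 look.py top s 170 110 110 100 6
```

```text
[5.994e+02 4.000e-01 2.597e+02] [-3.119  0.014  1.37 ] [-0.1  0.9 -7.2]
[599.6   0.7 260. ] [-3.12   0.014  1.371] [ 0.   0.  -6.2]
```

View pics/side_s.png

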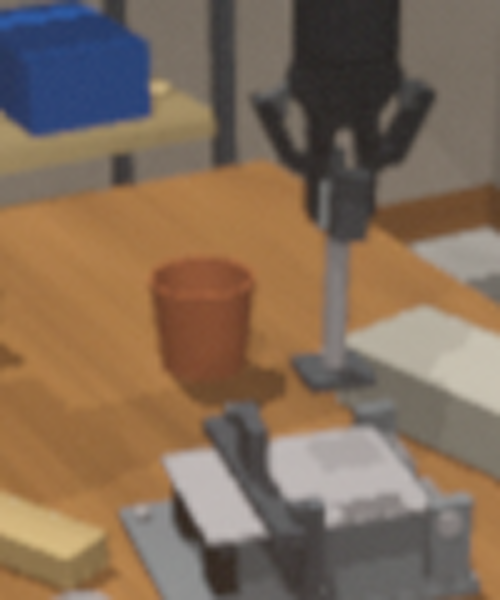

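View pics/top_s.png

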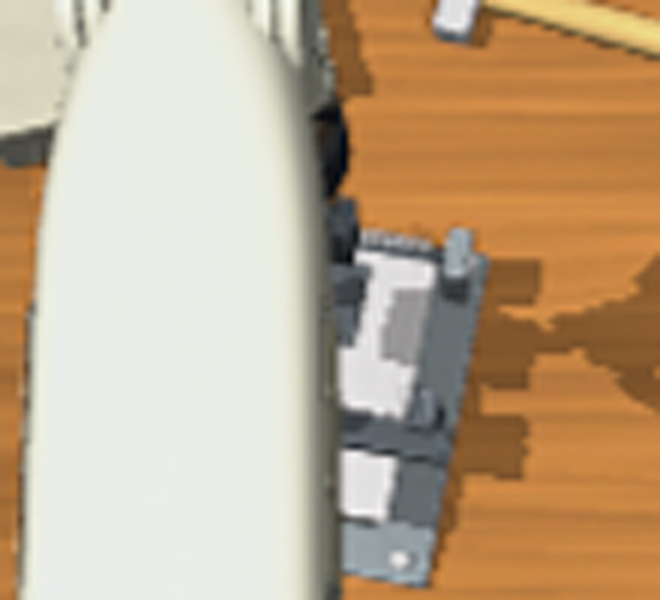

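Run:
```python
from h import *
O=np.array([573.4,18.]);ex=np.array([.982,-.189]);ey=np.array([.189,.982])
F=lambda p:np.r_[(p[:2]-O)@ex,(p[:2]-O)@ey].round(1)
for p in((366,268),(351,345)):print(F(onz("top",170+p[0]/6,110+p[1]/6,172)))
for p in((290,365),(305,388),(378,375),(355,358)):print("side",F(onz("side",200+p[0]/5,80+p[1]/5,172)))
print(O+38*ex)
```

```text
[ 47.8 -35.6]
[ -2.5 -36. ]
side [-4.9 -7.6]
side [ -6.6 -48.1]
side [ 52.  -44.4]
side [ 45.7 -11.3]
[610.716  10.818]
```

Emit:
servo_tool --linear '[[5, 4, -8], [4, 4, -12], [2, 3, -14], [1, 1, -12], [0, 0, -8], [0, 0, -4]]' --turn '[[0.006, -0.012, 0], [0.006, -0.012, 0], [0, 0, 0], [0, 0, 0], [0, 0, 0], [0, 0, 0]]' --grip '[0, 0, 0, 0, 0, 0]'

```text
clock: 23.1
ee_pos: [610.6, 18.4, 202.0]
tcp_rot: [3.139, -0.005, 1.378]
contact_force: [0.5, -0.2, -6.9]
opening: 0.269
```

Emit:
servo_tool --linear '[[1, -4, -8], [1, -3, -8], [0, 0, -6], [0, 0, -4], [0, 0, 0]]' --turn '[[0, 0.002, 0], [0, 0, 0], [0, 0, 0], [0, 0, 0], [0, 0, 0]]' --grip '[0, 0, 0, 0, 0]'

```text
clock: 23.6
ee_pos: [612.6, 10.2, 173.7]
tcp_rot: [3.141, -0.004, 1.377]
contact_force: [-0.0, -0.0, -7.0]
opening: 0.267
```

```bash
python3 look.py side t 225 115 70 85 7
```

```text
[612.8  10.2 174.1] [ 3.141 -0.004  1.378] [ 0.   0.4 -7.4]
```

View pics/side_t.png

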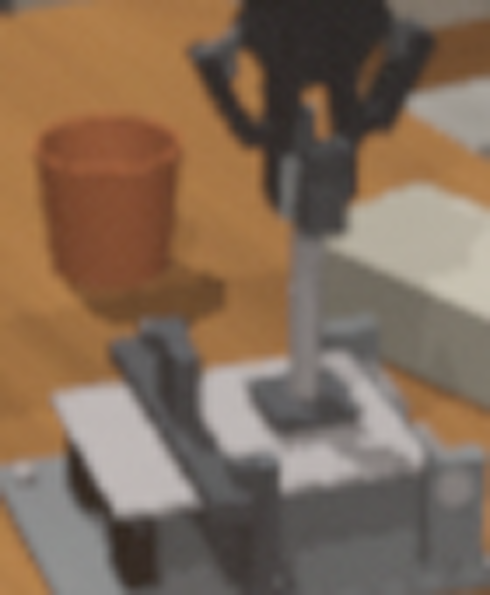

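Emit:
servo_tool --linear '[[0, 0, -1.5], [0, 0, -1.5], [0, 0, -1]]' --turn '[[0, 0.002, 0], [0, 0, 0], [0, 0, 0]]' --grip '[0, 0, 0]'

```text
clock: 23.95
ee_pos: [613.6, 10.3, 171.1]
tcp_rot: [3.14, -0.004, 1.378]
contact_force: [0.1, 0.3, -7.1]
opening: 0.27
```

Emit:
servo_tool --linear '[[0, 0, -1], [0, 0, -1]]' --turn '[[0, 0, 0], [0, 0, 0]]' --grip '[0, 0]'

```text
clock: 24.15
ee_pos: [613.9, 10.4, 169.3]
tcp_rot: [3.14, -0.004, 1.378]
contact_force: [-0.1, 0.0, -6.7]
opening: 0.272
```

Emit:
servo_tool --linear '[[0, 0, -1], [0, 0, -1]]' --turn '[[0, 0, 0], [0, 0, 0]]' --grip '[0, 0]'

```text
clock: 24.35
ee_pos: [614.0, 10.6, 168.2]
tcp_rot: [3.139, -0.005, 1.378]
contact_force: [-2.5, 1.3, 1.2]
opening: 0.273
```

Emit:
servo_tool --linear '[[0, 0, -1], [0, 0, -1]]' --turn '[[0, 0, 0], [0, 0, 0]]' --grip '[0, 0]'

```text
clock: 24.55
ee_pos: [613.9, 10.7, 168.2]
tcp_rot: [3.137, -0.005, 1.378]
contact_force: [-1.9, -0.1, 0.7]
opening: 0.267
```

Emit:
servo_tool --linear '[[0, 0, 0.5], [0, 0, 0], [0, 0, 0], [0, 0, 0], [0, 0, 0], [0, 0, 0], [0, 0, 0]]' --turn '[[0, 0, 0], [0, 0, 0], [0, 0, 0], [0, 0, 0], [0, 0, 0], [0, 0, 0], [0, 0, 0]]' --grip '[0, 0.29, 0.31, 0.34, 0.4, 0.5, 0.6]'

```text
clock: 25.25
ee_pos: [618.2, 10.6, 172.5]
tcp_rot: [3.126, -0.008, 1.378]
contact_force: [-0.2, -0.2, -0.9]
opening: 0.603
```

```bash
python3 look.py side u 225 115 70 85 7
```

```text
[618.2  10.6 172.5] [ 3.126 -0.008  1.378] [-0.4  0.2  0.7]
```

View pics/side_u.png

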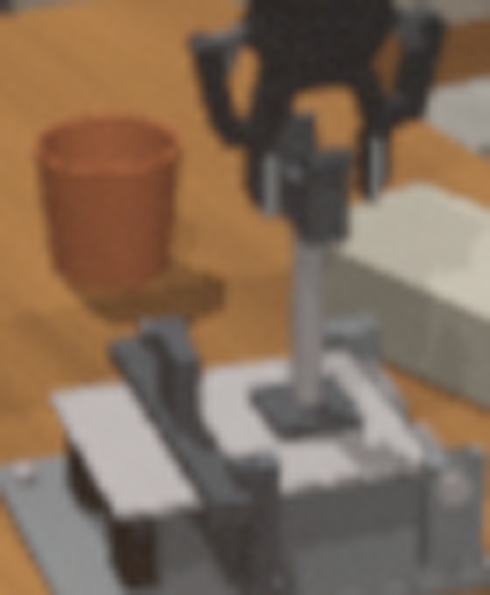

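Emit:
servo_tool --linear '[[-4, 1, 0], [-1, 0, 0], [0, 0, 5], [0, 0, 12], [0, 0, 20], [0, 0, 25], [0, 0, 25], [0, 0, 15]]' --turn '[[0, 0, 0], [0, 0, 0], [0, 0, 0], [0, 0, 0], [0, 0, 0], [0, 0, 0], [0, 0, 0], [0, 0, 0]]' --grip '[0.8, 1, 1, 1, 1, 1, 1, 1]'

```text
clock: 26.1
ee_pos: [610.4, 11.7, 279.2]
tcp_rot: [3.13, -0.007, 1.378]
contact_force: [0.2, -0.1, -0.9]
opening: 1.001
```

Emit:
servo_tool --linear '[[-5, -15, 5], [-15, -25, 3], [-20, -35, 3], [-20, -35, 3], [-20, -35, 3], [-20, -35, 3], [-15, -25, 0], [-5, -10, 0], [0, 0, 0]]' --turn '[[0, 0, 0], [0, 0, 0], [0, 0, 0], [0, 0, 0], [0, 0, 0], [0, 0, 0], [0, 0, 0], [0, 0, 0], [0, 0, 0]]' --grip '[1, 1, 1, 1, 1, 1, 1, 1, 1]'

```text
clock: 27.0
ee_pos: [482.2, -215.7, 305.0]
tcp_rot: [3.122, -0.004, 1.377]
contact_force: [0.8, -0.4, 0.4]
opening: 1.0
```

```bash
python3 look.py side v 190 90 130 120 6; python3 look.py top v 120 90 220 160 3.6
```

```text
[ 482.6 -215.1  305. ] [ 3.122 -0.004  1.378] [-0.  -1.1 -0.4]
[ 483.2 -214.1  304.9] [ 3.122 -0.005  1.38 ] [-0.   0.3 -0.2]
```

View pics/side_v.png

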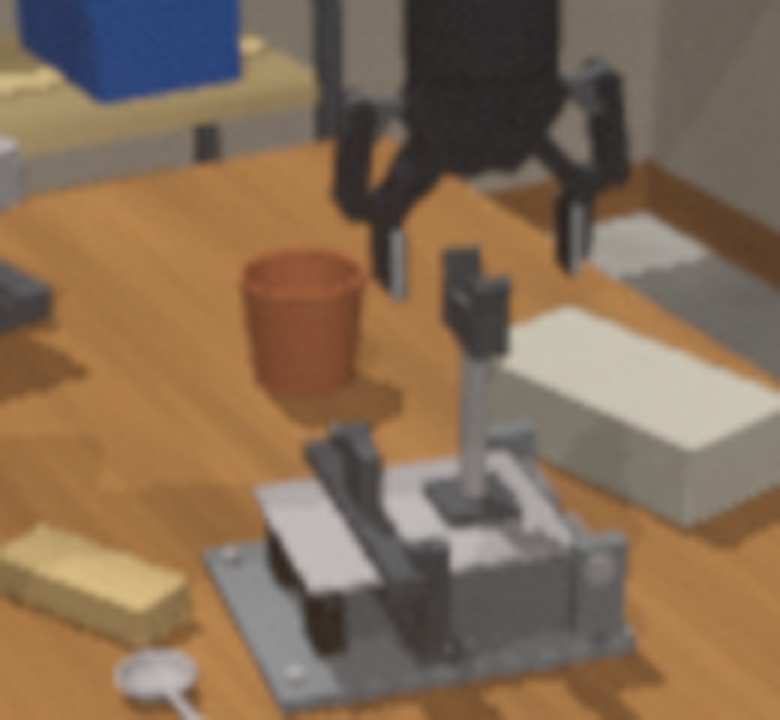

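View pics/top_v.png

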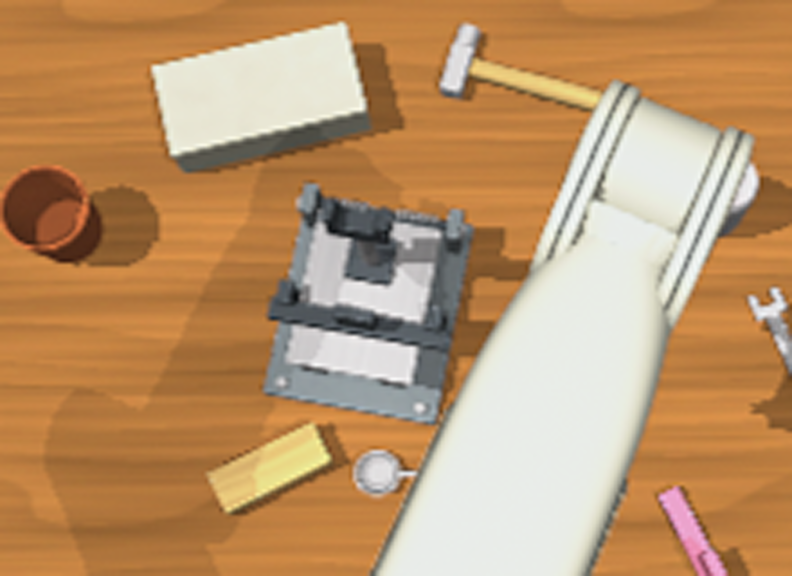

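Run:
```python
from h import *
O=np.array([573.4,18.]);ex=np.array([.982,-.189]);ey=np.array([.189,.982])
F=lambda p:np.r_[(p[:2]-O)@ex,(p[:2]-O)@ey].round(1)
q=lambda x,y:(120+x/3.6,90+y/3.6)
print("foot front corners",[F(onz("top",*q(*p),80)) for p in((345,274),(389,284))])
print("foot side",[F(onz("side",190+p[0]/6,90+p[1]/6,80)) for p in((422,487),(450,518),(518,508),(490,480))])
print("bar",[F(onz("top",*q(*p),85)) for p in((273,300),(270,317),(452,332),(447,347))])
```

```text
foot front corners [array([16.5, 26.4]), array([ 14.1, -23.7])]
foot side [array([12.6, 16. ]), array([ 16.2, -29.6]), array([ 62.4, -30.7]), array([58.3, 11.3])]
bar [array([-27.7,  97.3]), array([-47. ,  96.4]), array([ -27.8, -102.5]), array([ -45.2, -100.2])]
```

Emit:
servo_tool --linear '[[0, 0, 0], [0, 0, 0], [0, 0, 0], [0, 0, 0], [0, 0, 0]]' --turn '[[0, 0, 0], [0, 0, 0], [0, 0, 0], [0, 0, 0], [0, 0, 0]]' --grip '[1, 1, 1, 1, 1]'

```text
clock: 27.6
ee_pos: [485.7, -209.8, 303.9]
tcp_rot: [3.123, -0.006, 1.388]
contact_force: [-0.3, 0.2, -0.0]
opening: 1.003
```

Foot centre is at about frame (38–41, 0), bar centre about (-37, -2) with its ends parallel to the hinge, and both things are standing still. I'm handing in.

Run:
```python
from cell import env
print(env.hand_in())
```

```text
the job is handed in; nothing more can be done
None
```

The flap is held level by the bar under both keeper arms, and the work rest is standing upright on it behind the bar. I handed the job in at about 28 s, well inside the 69 s limit; no verdict is reported.

**What I did:** I gripped the bar by its fin and pressed the flap down with it, then slid the bar under the fingers. It butted on the throats at about frame x = -25. The highest force reading while sliding was 16 N sideways. I raised the bar until it met the finger undersides and let go. I then lifted the rest by its head, lowered it until its weight came off the gripper, and released it slowly.

**Last checks, from both cameras:**

| Check | Measured | Allowed |
|---|---|---|
| Bar centre, frame x | about -37 mm | -80 to 10 mm |
| Bar centre, frame y | about -2 mm | ±18 mm |
| Bar angle to the hinge line | nearly parallel | 0.12 rad |
| Rest foot centre, frame x | about 38–41 mm | 10 to 85 mm |
| Rest foot centre, frame y | about 0 mm (side view: about -8 mm) | ±55 mm |

The flap looked level and the rest upright, though I did not measure those angles. I saw no bystander displaced, but the last pictures had the arm over part of the can, and I did not measure the bystanders' positions.

**What disagreed:**
- **Tool height:** the images put the fingertips about 35–40 mm higher than the reported tool height implied. I set heights from where things touched instead: the bar and rest on the bench, then the fingers and flap. These agreed to within about 1 mm.
- **Camera views:** the two views differed by about 3–10 mm in world y, so I averaged them.

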